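# Lay out the sample mounting place

### The job

Set out the place for casting a sample: stand the mould cup in the middle of the wooden tray, lay the steel ring flat on the middle of the petri dish, and stand the black-capped vial between tray and dish, in line with the tray's long middle line and 4 cm clear of the tray's end. Stand the foil-topped bottle 4 cm clear behind the dish (straight back, square to the worktop's front edge), and the timer 5 cm clear behind the middle of the tray's long side, parallel to it with its screen towards the robot. Leave everything upright and let go, and do not disturb the tape roll.

Things in the scene. Friction and masses are not known exactly. Their poses are not given: they have to be found in the camera images.
- wooden_tray: open wooden tray, fixed for this job, 64 (its x) x 140 (its y) x 30 mm high, walls 4 mm, floor 3 mm thick. Origin: centre of its underside on the worktop; x points away from the robot to within 0.15 rad, y along its length to the left, z up. Its place may be left or right of the dish
- dish: round clear petri dish with its lid on, fixed for this job, 92 mm across; rim 16 mm high, the flat of the lid that carries things 13 mm high. Origin: centre of its underside; x points straight away from the robot, square to the worktop's front edge, y left, z up
- cup: small round open mould cup of soft plastic, loose, 41 mm outside diameter, 30 mm high, about 35 g, standing upright. Origin: centre of its underside, z up; grip it across its outside
- sample_ring: small steel ring lying flat, loose, 22 mm outside diameter, 11 mm high, about 20 g. Origin: centre of its underside, z up; grip it across its outside
- vial: round white vial with a black cap, loose, 43 mm diameter, 85 mm high, about 40 g, standing upright. Origin: centre of its underside, z up
- foil_bottle: slim white bottle closed with crumpled foil, loose, round body 45 mm diameter up to 105 mm high, narrow foil top (28 mm) to 144 mm, about 200 g, standing upright. Origin: centre of its underside, z up; grip the body
- lab_timer: white upright table timer with a screen and three buttons, loose, 25 (its x, thickness) x 62 (its y, width) x 62 mm high, standing on its narrow edge. Origin: centre of its underside; its screen faces its -x, z up. At the start the screen faces the robot to within 0.6 rad. Grip it across its thickness
- timer_screen (a point): middle of the timer's front face, 12.5 mm towards its -x from the body's middle and 31 mm up
- tape_roll: roll of dark tape lying flat behind the work, 55 mm across, 19 mm high, a bystander: leave alone. Origin: centre of its underside
There are look-alikes about, which are no part of the job. What is shaped like the foil_bottle but purple is not meant.

How it is judged:
At the end, for the whole second after the job is handed in: Upright, at rest, within 15 mm (timer's gap, cup across tray: 12): cup mid-tray, ring on mid-dish, vial 40 mm off the tray's end next to the dish, bottle 40 mm behind the dish, timer 50 mm behind mid-tray, parallel within 0.2 rad, screen to the robot; tape moved under 20 mm (x of cup in the frame of wooden_tray between -0.012 and 0.012 m and y of cup in the frame of wooden_tray between -0.015 and 0.015 m and z of cup in the frame of wooden_tray between -0.002 and 0.008 m and horizontal distance between sample_ring and dish below 0.015 m and z of sample_ring in the frame of dish between 0.009 and 0.019 m and x of vial in the frame of wooden_tray between -0.015 and 0.015 m and ((y of dish in the frame of wooden_tray above 0 m and y of vial in the frame of wooden_tray between 0.1165 and 0.1465 m) or (y of dish in the frame of wooden_tray below 0 m and y of vial in the frame of wooden_tray between -0.1465 and -0.1165 m)) and x of foil_bottle in the frame of dish between 0.0935 and 0.1235 m and y of foil_bottle in the frame of dish between -0.015 and 0.015 m and x of lab_timer in the frame of wooden_tray between 0.0825 and 0.1065 m and x of timer_screen in the frame of wooden_tray between 0.07 and 0.094 m and y of lab_timer in the frame of wooden_tray between -0.015 and 0.015 m and angle between the x axis of lab_timer and the x axis of wooden_tray, either way round below 0.2 rad and height (world z) of vial between -0.004 and 0.006 m and height (world z) of foil_bottle between -0.004 and 0.006 m and height (world z) of lab_timer between -0.004 and 0.006 m and angle between each of cup, sample_ring, vial, foil_bottle, lab_timer's own z axis and vertical below 0.1 rad and linear speed of each of cup, sample_ring, vial, foil_bottle, lab_timer below 0.02 m/s); the robot touches nothing.
It fails at once if the tape roll is shifted by more than 20 mm (distance of tape_roll from where it was at the start of the episode above 0.02 m).
It also fails if it takes over 144 s, if anything falls off the work surface, if the arm or the gripper's body presses on something with over 40 N, if the wrist force passes 120 N, or if a joint passes its speed limit or range.

### The arm

A 7-joint arm with a two-finger parallel gripper is mounted at the origin on a cart in front of the work surface, level with it; the furniture and walls round the work are solid. World frame = base frame: x ahead of the robot, y to its left, z up, the work surface at z = 0. Lengths are in m, angles in rad, forces in N, time in s.
With the tool pointing down it reaches from about 0.4 to 0.85 m from the base axis. Payload 10.4 kg.
Tool frame: the origin (TCP) lies at the very end of the fingers, on their centre line; the grasp point (between the pads) lies 19 mm behind it; z points along the fingers, y is the direction in which the jaws open and shut (so a half turn about z gives the same grasp; the last joint's range is limited). The gripper opens to 87 mm and grips with 3 to 60 N. Pads are 19 mm wide; open, the fingers measure 117 mm over their backs; the gripper's body (75 mm by 190 mm) begins 51 mm behind the grasp point.
Start: joints at [-1.27, 0.332, -0.065, 1.46, 0.022, 1.35, -0.088], TCP at [0.199, 0.593, 0.223] pointing down, gripper open.
Joint ranges: [-2.6, 2.6], [-0.5, 2.12], [-1.47, 1.34], [0.16, 2.42], [-1.27, 4.41], [0.06, 2.06], [-2.6, 2.6]. Speed limits (rad/s): [2.22, 2.22, 2.79, 2.79, 3.14, 3.14, 3.14].

### API

Orientations are given as a unit quaternion [x, y, z, w].
In Python, from bench import read_state, imaging, r gives the robot as it stands. The module is installed in compiled form; this text tells all that it offers.
- The arm moves only by the tool move_arm, never from a script. Its argument "series" is a list of rows, each a list of 4 numbers: the shift along the tool's x, y, z in m, then the turn about the tool's z in rad. In form: [[x, y, z, roll], ...]. A call has 1 to 20 rows; each row is the pose to reach, as a shift and turn from the pose commanded when the call began, along the tool's axes at that moment; what a row does not reach only later rows make up. A row lasts 1/10 s, in which the tool goes at most 50 mm and 8.59 degrees, less where a joint would pass 70% of its speed; a pose out of reach is approached as far as the arm can. A call with a gripper value outside its range is refused whole. "claw" is the gripper's target within -1 to 1 (fully open at 1, half-way at 0, shut at -1), set as the call begins (left out, the last holds). The fingers move at their own pace and stop on an object; "newtons" is the grip in N (left out, the last holds). Time passes only in rows, so rows that repeat a pose let the fingers close. It gives the time, the measured TCP pose, the force and the opening at its end, in the units of the state.
- read_state(): the state, without advancing time (a new reading comes with each control period).
- imaging.camera(name): name is "scene" or "side" or "wrist"; returns (picture, depth): 400x640x3 uint8, red, green, blue; 400x640 float32, m along the optical axis (not along the pixel's ray), 0 where there is no reading.
- imaging.get_calibration(name): a dict with "camera_matrix" (3x3 intrinsics, pixels), "R" (3x3) and "t" (3): a world point X has camera coordinates R X + t. Camera axes: x right, y down, z forward; pixel columns grow to the right and rows downward; lengths in m; the calibration is good to about 2 mm. The wrist camera is an equidistant fisheye: a pixel r from the principal point sees the ray r / f radians off the axis. A picture is of the moment at which its call begins: read the wrist's pose just before it. get_calibration takes no time and is no camera call; for the wrist camera it gives the pose at the moment of the call.
- r.close_job(): hands the job in, once; it reports no verdict.
The state is a dict: "time": time; "joint_positions": joint angles; "joint_vel": joint speeds; "joint_torque": joint torques, N m; "ee_pos": TCP position; "eef_rot": TCP orientation; "ft_force": force on the tool from outside, world axes, zero at the start; "torque": the same for the moment, N m; "width": finger opening in m.
Only numpy, scipy, OpenCV 4.12 (cv2) and the standard library are available. Lean on these libraries where they do the work, as an engineer would, in place of code of your own. Each camera call takes 0.05 s, during which the arm holds its last target.

## Working session

There is one attempt and no reset: what is moved stays moved. The work goes in short steps, Python scripts to look and compute and a tool call to move; the robot and the scene stay as the last step left them, time stands still between calls to the robot, and variables do not carry over. Pictures are saved under pics/ and viewed, and the job is handed in when it is done.

Besides the shell and the picture viewer there is one more tool, called after "Call:" by a JSON object that holds its "fn" and its "kwargs". move_arm: Moves the arm, as the interface text tells. Its arguments: {"type":"object","properties":{"series":{"type":"array","items":{"type":"array","items":{"type":"number"}}},"claw":{"type":"number"},"newtons":{"type":"number"}},"required":["series"]}

```bash
mkdir -p pics; cat > h.py <<'E'
import numpy as np, cv2, json
from bench import read_state, imaging, r
def shot(n,f):
    c=imaging.get_calibration(n); p,d=imaging.camera(n)
    cv2.imwrite(f'pics/{f}.png',p[:,:,::-1]); np.savez(f'{f}.npz',p=p,d=d,K=c['camera_matrix'],R=c['R'],t=c['t'])
    return p,d,c
def load(f):
    z=np.load(f+'.npz'); return z['p'],z['d'],z['K'],z['R'],z['t']
def plane(K,R,t,u,v,z):
    ray=R.T@np.array([(u-K[0,2])/K[0,0],(v-K[1,2])/K[1,1],1]); C=-R.T@t
    return C+ray*(z-C[2])/ray[2]
def cloud(f):
    p,d,K,R,t=load(f); v,u=np.mgrid[:400,:640]
    X=np.stack([(u-K[0,2])/K[0,0]*d,(v-K[1,2])/K[1,1]*d,d],-1)
    return (X-t)@R, d>0, p
E
python3 - <<'E'
from h import *
s=read_state(); print({k:np.round(v,3).tolist() for k,v in s.items()})
for n in ['scene','side','wrist']:
    p,d,c=shot(n,n+'0'); print(n,np.round(c['camera_matrix'],1).tolist(),np.round(-c['R'].T@c['t'],3),np.round(c['R'],2).tolist())
E
```

```text
{'time': 0.0, 'joint_positions': [-1.27, 0.333, -0.065, 1.461, 0.022, 1.35, -0.089], 'joint_vel': [0.001, -0.001, 0.001, -0.0, 0.001, -0.003, 0.001], 'joint_torque': [-0.001, -62.326, 0.024, -38.991, -0.061, 0.04, 0.0], 'ee_pos': [0.199, 0.592, 0.222], 'eef_rot': [0.161, 0.987, -0.001, -0.0], 'ft_force': [-0.02, 0.805, -0.358], 'torque': [-0.015, -0.012, 0.042], 'width': 0.087}
scene [[500.7, 0.0, 313.6], [0.0, 500.7, 207.8], [0.0, 0.0, 1.0]] [-0.703  0.13   1.411] [[-0.13, -0.99, -0.02], [-0.74, 0.11, -0.67], [0.66, -0.08, -0.75]]
side [[430.6, 0.0, 320.6], [0.0, 430.6, 196.1], [0.0, 0.0, 1.0]] [-0.569 -0.465  0.644] [[0.42, -0.91, 0.0], [-0.41, -0.19, -0.89], [0.81, 0.37, -0.46]]
wrist [[309.7, 0.0, 322.2], [0.0, 309.7, 198.2], [0.0, 0.0, 1.0]] [0.129 0.616 0.384] [[0.32, 0.95, -0.0], [0.91, -0.31, 0.27], [0.25, -0.09, -0.96]]
```

View pics/scene0.png

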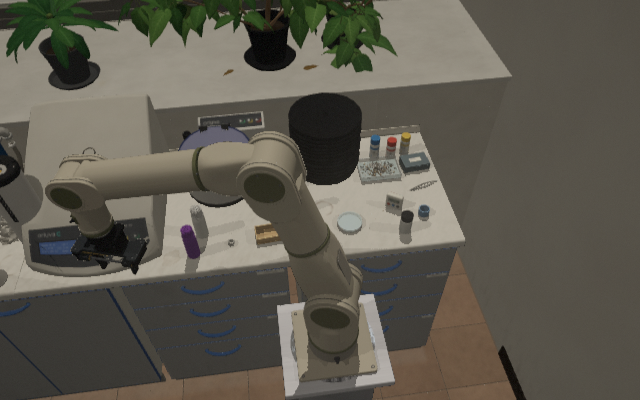

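View pics/side0.png

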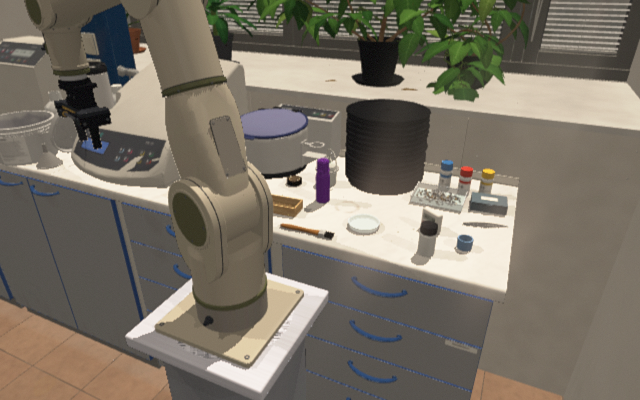

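View pics/wrist0.png

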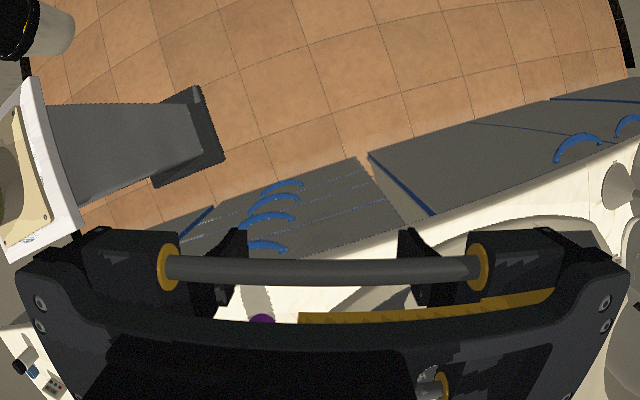

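```bash
python3 - <<'E'
from h import *
p=cv2.imread('pics/scene0.png')[120:290,160:460]; q=cv2.imread('pics/side0.png')[140:270,220:520]
cv2.imwrite('pics/a.png',cv2.resize(p,(800,453),interpolation=cv2.INTER_CUBIC));cv2.imwrite('pics/b.png',cv2.resize(q,(800,347),interpolation=cv2.INTER_CUBIC))
for f,pts in [('scene0',[(270,234),(231,242),(190,245),(198,225),(350,223),(406,215),(424,210),(395,203),(440,186),(215,215)]),('side0',[(290,205),(323,180),(363,224),(294,180),(308,230),(330,236),(428,240),(464,240),(432,218),(485,224)])]:
    X,m,_=cloud(f)
    for u,v in pts: print(f,u,v,np.round(X[v,u],3))
E
```

```text
scene0 270 234 [0.436 0.157 0.009]
scene0 231 242 [ 0.428  0.298 -0.001]
scene0 190 245 [0.371 0.426 0.079]
scene0 198 225 [0.458 0.401 0.076]
scene0 350 223 [ 0.443 -0.135  0.012]
scene0 406 215 [ 0.388 -0.32   0.088]
scene0 424 210 [ 0.468 -0.42   0.008]
scene0 395 203 [ 0.507 -0.317  0.021]
scene0 440 186 [ 0.588 -0.519 -0.   ]
scene0 215 215 [0.559 0.354 0.006]
side0 290 205 [0.473 0.115 0.003]
side0 323 180 [0.529 0.027 0.083]
side0 363 224 [ 0.442 -0.137  0.014]
side0 294 180 [0.64  0.189 0.005]
side0 308 230 [ 0.351 -0.007  0.011]
side0 330 236 [ 0.352 -0.074  0.009]
side0 428 240 [ 0.375 -0.332  0.052]
side0 464 240 [ 0.472 -0.411  0.017]
side0 432 218 [ 0.498 -0.317  0.048]
side0 485 224 [ 0.608 -0.453  0.003]
```

View pics/a.png

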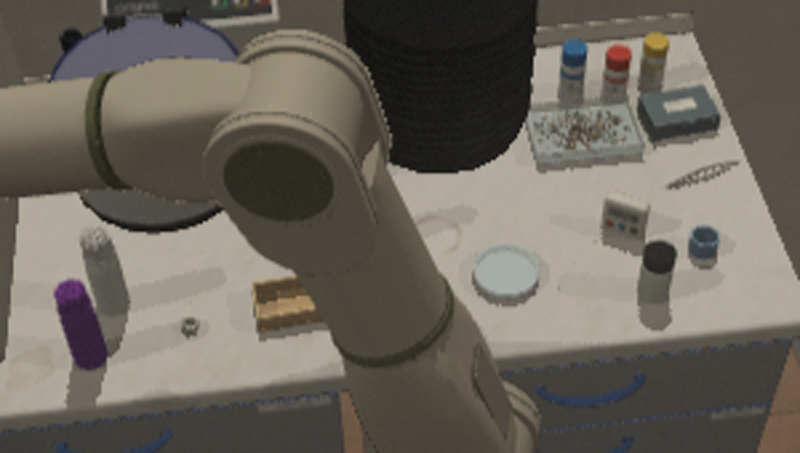

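View pics/b.png

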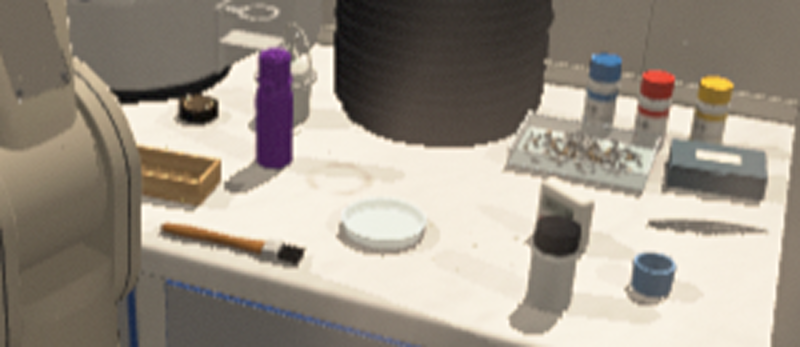

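```bash
cat >> h.py <<'E'
from scipy.optimize import least_squares
def circ(P,r):  # fit circle of known radius to visible-side points
    f=lambda c:np.hypot(P[:,0]-c[0],P[:,1]-c[1])-r
    s=least_squares(f,P[:,:2].mean(0)+[r/2,0],loss='soft_l1',f_scale=.003); return s.x,np.std(s.fun)
def near(f,x,y,rad,z0,z1):
    X,m,p=cloud(f); k=m&(np.hypot(X[...,0]-x,X[...,1]-y)<rad)&(X[...,2]>z0)&(X[...,2]<z1)
    return X[k],p[k],np.argwhere(k)
E
python3 - <<'E'
from h import *
for f in ['scene0','side0']:
    for n,x,y,z0,z1,rr in [('vial',.385,-.33,.015,.075,.0215),('vialtop',.385,-.33,.08,.095,0),('cup',.475,-.415,.006,.024,.0205),('cuptop',.475,-.415,.025,.035,0),('dish',.443,-.137,.0085,.02,0),('foil',.46,.40,.02,.1,.0225),('purple',.37,.43,.02,.1,.0225),('purple2',.53,.03,.02,.1,.0225),('timer',.5,-.317,.02,.055,0),('ring',.428,.298,.005,.02,0)]:
        P,c,px=near(f,x,y,.06 ,z0,z1)
        if len(P)<8: print(f,n,len(P)); continue
        a=(P[:,:2].min(0)+P[:,:2].max(0))/2
        print(f,n,len(P),'mid',a.round(3),'ext',np.ptp(P,axis=0).round(3),'zmax',P[:,2].max().round(3),'col',c.mean(0).round(),*( (circ(P,rr)[0].round(4),circ(P,rr)[1].round(4)) if rr else ()), 'px',px.mean(0).round())
E
```

```text
scene0 vial 140 mid [ 0.397 -0.326] ext [0.052 0.043 0.059] zmax 0.075 col [85. 82. 75.] [ 0.3965 -0.3268] 0.0023 px [224. 405.]
scene0 vialtop 85 mid [ 0.394 -0.326] ext [0.045 0.042 0.013] zmax 0.093 col [55. 52. 48.] px [214. 407.]
scene0 cup 95 mid [ 0.473 -0.421] ext [0.111 0.104 0.018] zmax 0.024 col [ 98. 100.  99.] [ 0.4585 -0.415 ] 0.0153 px [210. 424.]
scene0 cuptop 39 mid [ 0.46  -0.414] ext [0.045 0.039 0.009] zmax 0.034 col [ 97. 106. 112.] px [209. 424.]
scene0 dish 336 mid [ 0.448 -0.133] ext [0.107 0.094 0.011] zmax 0.02 col [159. 164. 157.] px [221. 349.]
scene0 foil 196 mid [0.468 0.4  ] ext [0.033 0.045 0.079] zmax 0.1 col [92. 89. 81.] [0.4815 0.4009] 0.0024 px [226. 200.]
scene0 purple 219 mid [0.383 0.427] ext [0.034 0.044 0.079] zmax 0.1 col [56. 38. 60.] [0.3947 0.4291] 0.0023 px [246. 191.]
scene0 purple2 0
scene0 timer 108 mid [ 0.506 -0.314] ext [0.046 0.059 0.033] zmax 0.055 col [88. 84. 75.] px [201. 394.]
scene0 ring 72 mid [0.431 0.298] ext [0.113 0.106 0.012] zmax 0.017 col [155. 149. 136.] px [240. 231.]
side0 vial 350 mid [ 0.385 -0.327] ext [0.032 0.042 0.06 ] zmax 0.075 col [119. 112. 102.] [ 0.3958 -0.3262] 0.0015 px [241. 427.]
side0 vialtop 136 mid [ 0.394 -0.327] ext [0.045 0.041 0.007] zmax 0.087 col [58. 53. 49.] px [225. 429.]
side0 cup 139 mid [ 0.46  -0.415] ext [0.044 0.039 0.018] zmax 0.024 col [ 84.  93. 102.] [ 0.4603 -0.4139] 0.0019 px [244. 464.]
side0 cuptop 73 mid [ 0.458 -0.414] ext [0.044 0.04  0.008] zmax 0.033 col [107. 120. 131.] px [239. 465.]
side0 dish 478 mid [ 0.451 -0.135] ext [0.096 0.091 0.011] zmax 0.019 col [225. 225. 213.] px [223. 363.]
side0 foil 0
side0 purple 0
side0 purple2 325 mid [0.538 0.034] ext [0.036 0.041 0.079] zmax 0.1 col [72. 37. 82.] [0.5484 0.0383] 0.0021 px [186. 322.]
side0 timer 157 mid [ 0.504 -0.314] ext [0.035 0.059 0.034] zmax 0.055 col [121. 113. 100.] px [219. 431.]
side0 ring 0
```

```bash
cat >> h.py <<'E'
from scipy.spatial.transform import Rotation as Ro
def st():
    s=read_state(); M=Ro.from_quat(s['eef_rot']).as_matrix()
    print('t',round(s['time'],2),'tcp',s['ee_pos'].round(4) if hasattr(s['ee_pos'],'round') else np.round(s['ee_pos'],4),'yaw(y) deg',round(np.degrees(np.arctan2(M[1,1],M[0,1])),1),'z',M[:,2].round(3),'F',np.round(s['ft_force'],1),'w',round(float(s['width']),4),'j',np.round(s['joint_positions'],2)); return np.array(s['ee_pos']),M
def go(*tg):  # targets (x,y,z,yawdeg of tool y) 
    p,M=st(); y0=np.degrees(np.arctan2(M[1,1],M[0,1]))
    for t in tg:
        d=M.T@(np.array(t[:3])-p); dy=(y0-t[3])
        dy=(dy+180)%360-180
        print(t,'->',d.round(4).tolist(),'roll',round(np.radians(dy),3))
E
python3 -c "
from h import *
go((.40,.45,.32,20),(.55,.15,.32,-40),(.55,-.1,.32,-90),(.396,-.3265,.2,-90),(.396,-.3265,.031,-90))"
```

```text
t 0.15 tcp [0.1988 0.5923 0.2219] yaw(y) deg 71.5 z [-0.    -0.001 -1.   ] F [-0.   0.5 -0.5] w 0.0869 j [-1.27  0.33 -0.06  1.46  0.02  1.35 -0.09]
(0.4, 0.45, 0.32, 20) -> [-0.2361, -0.071, -0.098] roll 0.898
(0.55, 0.15, 0.32, -40) -> [-0.4737, -0.3077, -0.0977] roll 1.945
(0.55, -0.1, 0.32, -90) -> [-0.5532, -0.5447, -0.0975] roll 2.818
(0.396, -0.3265, 0.2, -90) -> [-0.4793, -0.8083, 0.0228] roll 2.818
(0.396, -0.3265, 0.031, -90) -> [-0.4793, -0.8081, 0.1918] roll 2.818
```

Call:
{"fn": "move_arm", "kwargs": {"series": [[-0.05,-0.015,-0.05,0.15],[-0.1,-0.03,-0.09,0.3],[-0.14,-0.045,-0.098,0.45],[-0.19,-0.06,-0.098,0.6],[-0.236,-0.071,-0.098,0.75],[-0.27,-0.1,-0.098,0.9],[-0.3,-0.14,-0.098,1.05],[-0.33,-0.18,-0.098,1.2],[-0.36,-0.22,-0.098,1.35],[-0.39,-0.26,-0.098,1.5],[-0.42,-0.3,-0.098,1.65],[-0.44,-0.34,-0.098,1.8],[-0.46,-0.38,-0.098,1.95],[-0.48,-0.42,-0.098,2.1],[-0.5,-0.46,-0.098,2.25],[-0.51,-0.5,-0.098,2.4],[-0.51,-0.55,-0.098,2.55],[-0.51,-0.6,-0.098,2.7],[-0.51,-0.65,-0.098,2.818],[-0.505,-0.69,-0.098,2.818]], "claw": 1, "newtons": 15}}

```text
time: 2.15
ee_pos: [0.4566, -0.2252, 0.3205]
eef_rot: [1.0, -0.003, 0.0, 0.0]
ft_force: [0.7, -0.2, -0.7]
width: 0.0871
```

```bash
python3 -c "
from h import *
go((.396,-.3265,.2,-90),(.396,-.3265,.031,-90))
shot('scene','scene1');shot('side','side1')"
```

```text
t 2.15 tcp [ 0.4566 -0.2252  0.3205] yaw(y) deg -90.4 z [ 0. -0. -1.] F [ 0.7 -0.2 -0.7] w 0.0871 j [-0.43  0.01  0.81  1.63 -0.01  1.5  -1.19]
(0.396, -0.3265, 0.2, -90) -> [-0.0599, 0.1017, 0.1205] roll -0.007
(0.396, -0.3265, 0.031, -90) -> [-0.06, 0.1017, 0.2895] roll -0.007
```

View pics/scene1.png

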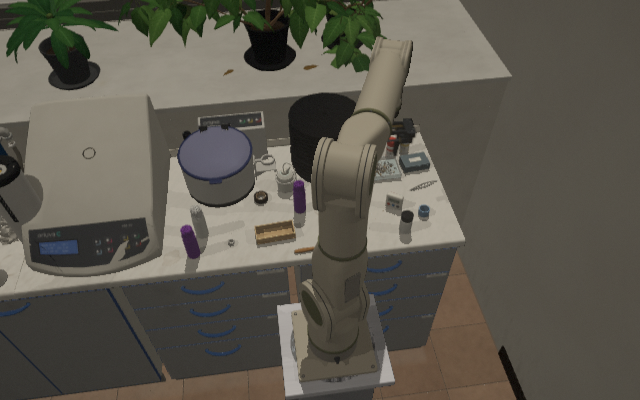

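View pics/side1.png

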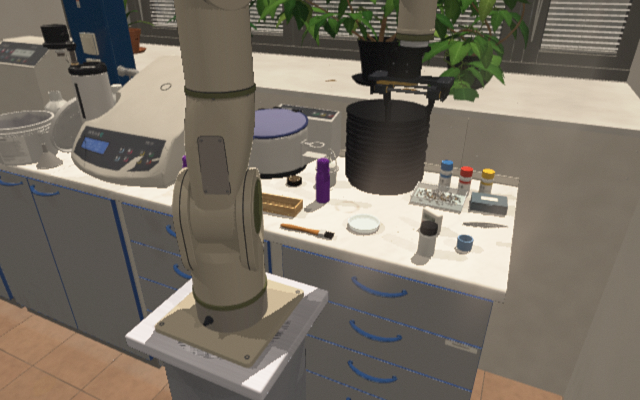

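```bash
python3 - <<'E'
from h import *
from h import _ if False else cloud
E
python3 - <<'E'
from h import *
for f in ['scene1','side1']:
  for z0,z1 in [(.02,.036),(.025,.036),(.008,.036)]:
    P,c,px=near(f,.445,.155,.1,z0,z1); k=c[:,0].astype(int)-c[:,2]>25; P=P[k]
    if len(P)<10: continue
    rc=cv2.minAreaRect(P[:,:2].astype(np.float32)*1000); print(f,z0,len(P),np.round(rc[0],1),np.round(rc[1],1),round(rc[2],1))
for n,x,y,z0,z1,rr in [('foil',.48,.40,.02,.1,.0225),('tape',.66,.19,.008,.03,0),('ring',.43,.298,.006,.02,0),('purple2',.548,.038,.02,.1,.0225),('timer',.506,-.314,.05,.07,0)]:
  for f in ['scene1','side1']:
    P,c,px=near(f,x,y,.06 if n!='ring' else .03,z0,z1)
    if len(P)>6: print(f,n,len(P),'mid',((P[:,:2].min(0)+P[:,:2].max(0))/2).round(3),np.ptp(P,axis=0).round(3),circ(P,rr)[0].round(4) if rr else '')
# crop
p=cv2.imread('pics/scene1.png')
cv2.imwrite('pics/c.png',cv2.resize(p[180:270,170:320],(800,480),interpolation=cv2.INTER_CUBIC))
E
```

```text
scene1 0.02 231 [438.9 140.3] [ 75.2 139.8] 4.7
scene1 0.025 159 [438.3 140.1] [ 72.6 139.6] 4.7
scene1 0.008 398 [446.4 140.6] [ 90.1 140.4] 3.8
side1 0.02 277 [439.5 137.9] [ 69.1 138.6] 4.1
side1 0.025 170 [439.5 137.7] [ 69.1 137.9] 4.0
side1 0.008 534 [440.2 138.2] [ 70.6 139.2] 3.8
scene1 foil 205 mid [0.47 0.4 ] [0.031 0.045 0.079] [0.4812 0.4006]
scene1 tape 140 mid [0.656 0.187] [0.11  0.109 0.022] 
side1 tape 204 mid [0.659 0.197] [0.117 0.089 0.022] 
scene1 ring 23 mid [0.431 0.302] [0.038 0.046 0.011] 
scene1 purple2 190 mid [0.537 0.038] [0.034 0.045 0.079] [0.5486 0.0378]
side1 purple2 332 mid [0.538 0.035] [0.034 0.042 0.08 ] [0.5481 0.0382]
scene1 timer 100 mid [ 0.515 -0.314] [0.049 0.057 0.018] 
side1 timer 144 mid [ 0.512 -0.314] [0.047 0.058 0.014]   File "<stdin>", line 2
    from h import _ if False else cloud
                    ^^
SyntaxError: invalid syntax
```

View pics/c.png

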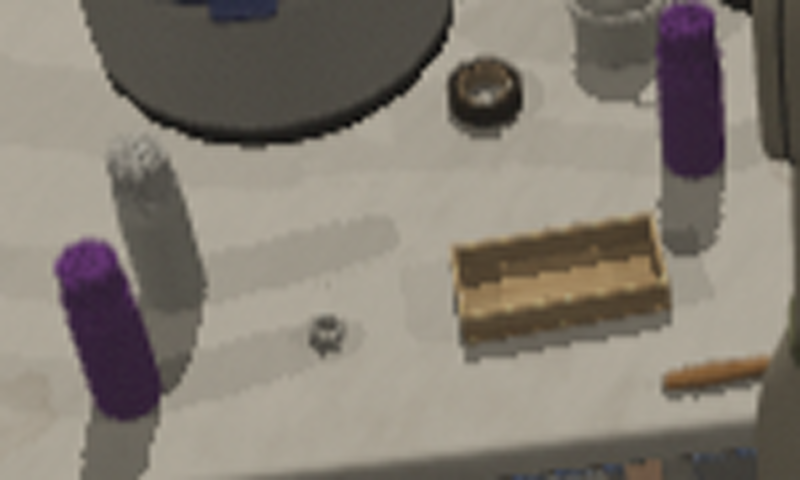

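Call:
{"fn": "move_arm", "kwargs": {"series": [[-0.03,0.05,0.03,0],[-0.06,0.101,0.07,0],[-0.06,0.101,0.12,0],[-0.06,0.101,0.17,0],[-0.06,0.101,0.21,0],[-0.06,0.101,0.25,0],[-0.06,0.101,0.285,0],[-0.06,0.101,0.285,0],[-0.06,0.101,0.285,0]]}}

```text
time: 3.15
ee_pos: [0.398, -0.3234, 0.0362]
eef_rot: [1.0, -0.0, -0.001, 0.0]
ft_force: [1.0, -0.5, 0.6]
width: 0.087
```

Call:
{"fn": "move_arm", "kwargs": {"series": [[0,0,0,0],[0,0,0,0],[0,0,0,0],[0,0,0,0],[0,0,0,0],[0,0,0,0],[0,0,0,0],[0,0,0,0]], "claw": -1, "newtons": 15}}

```text
time: 3.95
ee_pos: [0.3981, -0.3233, 0.0356]
eef_rot: [1.0, -0.0, 0.0, 0.0]
ft_force: [-0.2, 0.2, 3.1]
width: 0.0428
```

```bash
python3 -c "
from h import *
go((.45,.008,.15,-90),(.45,.008,.035,-90))
shot('side','side2');shot('scene','scene2')"
```

```text
t 3.95 tcp [ 0.3981 -0.3233  0.0356] yaw(y) deg -90.0 z [ 0. -0. -1.] F [-0.2  0.2  3.1] w 0.0428 j [-0.13  0.38  0.85  1.99 -0.35  0.93 -0.67]
(0.45, 0.008, 0.15, -90) -> [0.0518, -0.3314, -0.1144] roll -0.0
(0.45, 0.008, 0.035, -90) -> [0.0518, -0.3314, 0.0006] roll -0.0
```

View pics/side2.png

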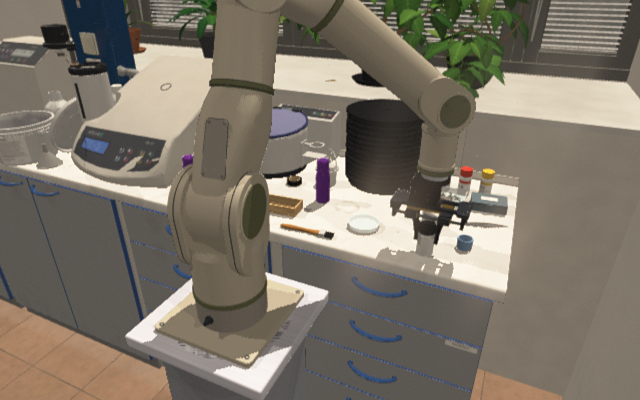

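Call:
{"fn": "move_arm", "kwargs": {"series": [[0,0,-0.05,0],[0,0,-0.1,0],[0,0,-0.12,0],[0.015,-0.05,-0.12,0],[0.03,-0.1,-0.12,0],[0.04,-0.15,-0.12,0],[0.05,-0.2,-0.12,0],[0.054,-0.25,-0.12,0],[0.054,-0.3,-0.12,0],[0.054,-0.331,-0.12,0],[0.054,-0.331,-0.12,0],[0.054,-0.331,-0.08,0],[0.054,-0.331,-0.04,0],[0.054,-0.331,-0.015,0],[0.054,-0.331,-0.003,0],[0.054,-0.331,0,0],[0.054,-0.331,0,0],[0.054,-0.331,0,0]]}}

```text
time: 5.85
ee_pos: [0.4528, 0.0075, 0.0363]
eef_rot: [1.0, -0.0, 0.001, -0.0]
ft_force: [0.4, 0.4, 0.5]
width: 0.0425
```

```bash
python3 -c "
from h import *
go((.45,.008,.035,-90))
shot('side','side3');shot('scene','scene3')
for f in ['side3','scene3']:
    P,c,px=near(f,.45,.008,.03,.012,.03); print(f,len(P),circ(P,.0215))
"
```

```text
t 5.85 tcp [0.4528 0.0075 0.0363] yaw(y) deg -90.0 z [ 0.001  0.    -1.   ] F [0.4 0.4 0.5] w 0.0425 j [-0.72  0.18  0.65  2.13 -0.14  0.87 -1.56]
(0.45, 0.008, 0.035, -90) -> [-0.0028, -0.0005, 0.0013] roll -0.001
side3 74 (array([0.44961171, 0.00854356]), np.float64(0.0016887851876339359))h.py:19: RuntimeWarning: Mean of empty slice.
  s=least_squares(f,P[:,:2].mean(0)+[r/2,0],loss='soft_l1',f_scale=.003); return s.x,np.std(s.fun)
  ret = um.true_divide(
Traceback (most recent call last):
  File "h.py", line 19, in circ
    s=least_squares(f,P[:,:2].mean(0)+[r/2,0],loss='soft_l1',f_scale=.003); return s.x,np.std(s.fun)
ValueError: Initial guess is outside of provided bounds
```

View pics/side3.png

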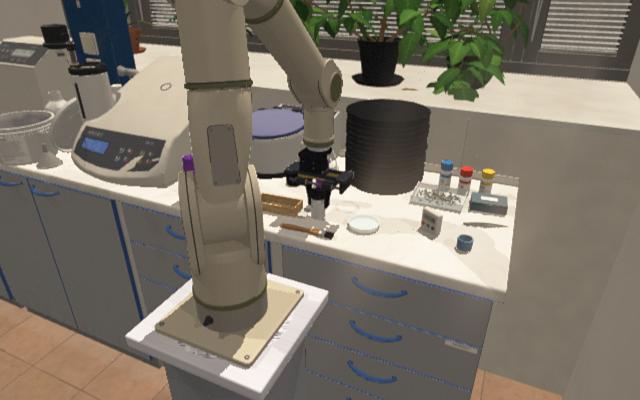

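Call:
{"fn": "move_arm", "kwargs": {"series": [[0,0,0.001,0],[0,0,0.001,0],[0,0,0.001,0],[0,0,0.001,0],[0,0,0.001,0],[0,0,-0.05,0],[0,0,-0.1,0],[0,0,-0.15,0],[0,0,-0.2,0],[0,0.05,-0.2,0],[0,0.1,-0.2,0],[0,0.15,-0.2,0],[0,0.15,-0.2,0]], "claw": 0.3}}

```text
time: 7.25
ee_pos: [0.451, -0.1491, 0.236]
eef_rot: [1.0, -0.005, 0.001, 0.001]
ft_force: [-0.3, 0.4, -1.4]
width: 0.0563
```

```bash
python3 -c "
from h import *
st()
shot('wrist','wrist4');shot('scene','scene4');shot('side','side4')
for f in ['side4','scene4']:
    P,c,px=near(f,.45,.008,.035,.012,.075)
    if len(P)>5: print(f,len(P),circ(P,.0215),P[:,2].max())
    P,c,px=near(f,.506,-.314,.06,.05,.075)
    if len(P)>5: print(f,len(P),cv2.minAreaRect(P[:,:2].astype(np.float32)*1000))
"
```

```text
t 7.25 tcp [ 0.451  -0.1491  0.236 ] yaw(y) deg -90.5 z [ 0.001 -0.001 -1.   ] F [-0.3  0.4 -1.4] w 0.0563 j [-0.66 -0.07  0.86  1.86  0.06  1.33 -1.39]
side4 267 (array([0.44963958, 0.00902655]), np.float64(0.0018327011701012997)) 0.07486401361797555
side4 145 ((509.47186279296875, -313.11297607421875), (61.30769348144531, 23.143753051757812), 58.82864761352539)
scene4 137 (array([0.45030188, 0.00820764]), np.float64(0.0024160835373465855)) 0.07400628502692519
scene4 101 ((510.2906494140625, -313.6380615234375), (59.25999450683594, 30.284095764160156), 51.97064208984375)
```

View pics/wrist4.png

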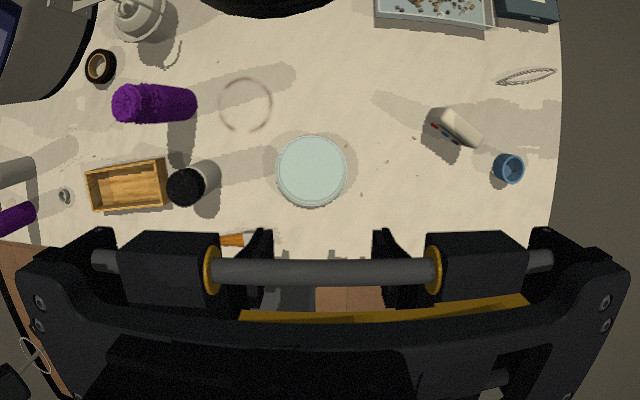

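View pics/side4.png

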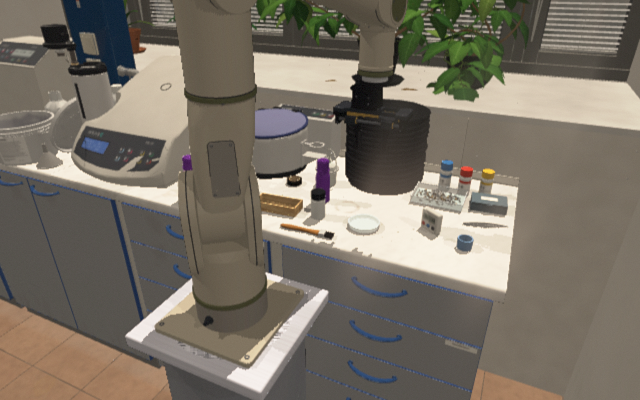

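```bash
cat >> h.py <<'E'
def wplane(f,u,v,z):
    _,_,K,R,t=load(f); dx,dy=u-K[0,2],v-K[1,2]; rr=np.hypot(dx,dy); th=rr/K[0,0]
    ray=R.T@np.array([np.sin(th)*dx/rr,np.sin(th)*dy/rr,np.cos(th)]); C=-R.T@t
    return C+ray*(z-C[2])/ray[2]
E
python3 -c "
from h import *
p=cv2.imread('pics/wrist4.png')
cv2.imwrite('pics/d.png',cv2.resize(p[140:225,50:220],(800,400),interpolation=cv2.INTER_CUBIC))
cv2.imwrite('pics/e.png',cv2.resize(p[90:190,410:540],(780,600),interpolation=cv2.INTER_CUBIC))
"
```

```text
(no output)
```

View pics/d.png

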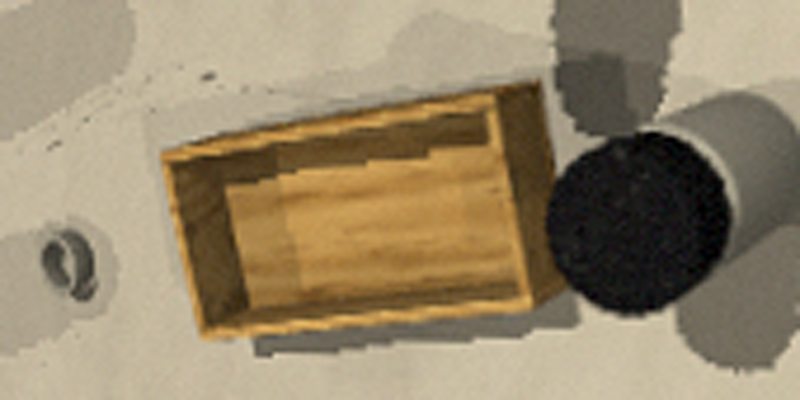

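View pics/e.png

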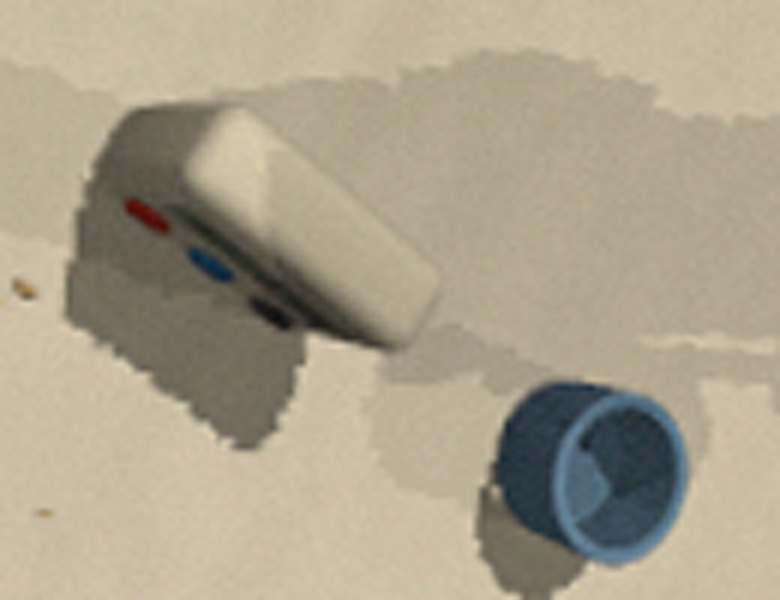

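```bash
python3 -c "
from h import *
D=lambda a,b:(50+a/4.706,140+b/4.706)
c=[wplane('wrist4',*D(*q),.03)[:2] for q in [(163,155),(499,92),(531,310),(203,339)]]
c=np.array(c);print(c.round(4),'cen',c.mean(0).round(4)); 
for i in range(4):
  d=c[(i+1)%4]-c[i]; print(np.linalg.norm(d).round(4),np.degrees(np.arctan2(d[1],d[0])).round(1))
E=lambda a,b:(410+a/6,90+b/6)
c=np.array([wplane('wrist4',*E(*q),.062)[:2] for q in [(185,175),(238,103),(440,277),(400,348)]]);print(c.round(4),'timer',c.mean(0).round(4))
for i in range(4):
  d=c[(i+1)%4]-c[i]; print(np.linalg.norm(d).round(4),np.degrees(np.arctan2(d[1],d[0])).round(1))
print('cup',wplane('wrist4',*E(622,478),.03))
print('ring',wplane('wrist4',*D(69,263),.011))
# dish
p=load('wrist4')[0]; hsv=cv2.cvtColor(p,cv2.COLOR_RGB2HSV)
m=cv2.inRange(hsv,(70,15,90),(110,90,255)); m[:120]=0;m[215:]=0;m[:,:260]=0;m[:,360:]=0
q=np.argwhere(m)[:,::-1]; (x,y),(a,b),an=cv2.minAreaRect(q.astype(np.float32)); print('dish px',x,y,a,b,wplane('wrist4',x,y,.014))
print('vial cap',wplane('wrist4',*D(638,222),.085))
"
```

```text
[[0.4649 0.2105]
 [0.4771 0.0715]
 [0.4132 0.0696]
 [0.4031 0.2061]] cen [0.4396 0.1394]
0.1396 -85.0
0.064 -178.3
0.1369 94.2
0.062 4.1
[[ 0.5221 -0.2827]
 [ 0.5365 -0.2934]
 [ 0.5055 -0.3399]
 [ 0.4909 -0.3315]] timer [ 0.5137 -0.3119]
0.018 -36.7
0.0559 -123.7
0.0169 150.1
0.058 57.4
cup [ 0.46061335 -0.41324064  0.03      ]
ring [0.42489787 0.29101543 0.011     ]
dish px 315.0072937011719 138.46583557128906 14.31782341003418 0.0698431134223938 [ 0.49436151 -0.13977285  0.014     ]
vial cap [0.45130311 0.00357781 0.085     ]
```

```bash
python3 -c "
from h import *
go((.512,-.313,.15,-33),(.512,-.313,.022,-33))"
```

```text
t 7.4 tcp [ 0.4521 -0.1418  0.2354] yaw(y) deg -90.0 z [-0.  0. -1.] F [0.1 1.  0.3] w 0.0566 j [-0.67 -0.07  0.85  1.86  0.06  1.33 -1.4 ]
(0.512, -0.313, 0.15, -33) -> [0.06, 0.1712, 0.0853] roll -0.995
(0.512, -0.313, 0.022, -33) -> [0.0601, 0.1713, 0.2133] roll -0.995
```

Call:
{"fn": "move_arm", "kwargs": {"series": [[0.015,0.045,0.0,-0.15],[0.03,0.09,0.0,-0.3],[0.045,0.13,0.0,-0.45],[0.06,0.171,0.0,-0.6],[0.06,0.171,0.04,-0.75],[0.06,0.171,0.085,-0.9],[0.06,0.171,0.1,-0.995],[0.06,0.171,0.13,-0.995],[0.06,0.171,0.17,-0.995],[0.06,0.171,0.2,-0.995],[0.06,0.171,0.213,-0.995],[0.06,0.171,0.213,-0.995],[0.06,0.171,0.213,-0.995]]}}

```text
time: 8.7
ee_pos: [0.513, -0.3131, 0.0236]
eef_rot: [0.879, 0.477, 0.0, 0.0]
ft_force: [0.0, -0.0, 0.9]
width: 0.0561
```

Call:
{"fn": "move_arm", "kwargs": {"series": [[0,0,0,0],[0,0,0,0],[0,0,0,0],[0,0,0,0],[0,0,0,0],[0,0,0,0],[0,0,0,0]], "claw": -1, "newtons": 15}}

```text
time: 9.4
ee_pos: [0.5122, -0.3133, 0.0227]
eef_rot: [0.879, 0.477, 0.0, 0.0]
ft_force: [-1.1, 0.5, 1.2]
width: 0.0218
```

```bash
python3 -c "
from h import *
go((.534,.1464,.15,4.4),(.534,.1464,.022,4.4))
for f in ['scene1','scene3']:
  X,m,p=cloud(f)
  for lo,hi in [(.05,.09),(.09,.15),(.15,.35)]:
    k=m&(X[...,0]>.55)&(X[...,0]<1)&(X[...,1]>-.3)&(X[...,1]<.5)&(X[...,2]>lo)&(X[...,2]<hi)
    P=X[k]; 
    for y in np.arange(-.3,.5,.1):
      q=P[(P[:,1]>=y)&(P[:,1]<y+.1)]
      if len(q)>4: print(f,lo,round(y,1),'minx',np.percentile(q[:,0],3).round(3))
"
```

```text
t 9.4 tcp [ 0.5122 -0.3133  0.0227] yaw(y) deg -33.0 z [ 0.  0. -1.] F [-1.1  0.5  1.2] w 0.0218 j [-0.09  0.57  0.73  1.76 -0.44  0.99  0.23]
(0.534, 0.1464, 0.15, 4.4) -> [0.3974, -0.2321, -0.1273] roll -0.653
(0.534, 0.1464, 0.022, 4.4) -> [0.3974, -0.2321, 0.0007] roll -0.653
scene1 0.05 -0.1 minx 0.662
scene1 0.05 0.0 minx 0.637
scene1 0.05 0.1 minx 0.657
scene1 0.05 0.2 minx 0.598
scene1 0.05 0.3 minx 0.59
scene1 0.05 0.4 minx 0.617
scene1 0.09 -0.1 minx 0.66
scene1 0.09 0.0 minx 0.56
scene1 0.09 0.1 minx 0.694
scene1 0.09 0.2 minx 0.595
scene1 0.09 0.3 minx 0.59
scene1 0.09 0.4 minx 0.619
scene1 0.15 -0.3 minx 0.817
scene1 0.15 -0.2 minx 0.667
scene1 0.15 -0.1 minx 0.656
scene1 0.15 0.0 minx 0.688
scene1 0.15 0.1 minx 0.748
scene1 0.15 0.2 minx 0.613
scene1 0.15 0.3 minx 0.592
scene1 0.15 0.4 minx 0.637
scene3 0.05 -0.3 minx 0.705
scene3 0.05 -0.2 minx 0.662
scene3 0.05 0.0 minx 0.635
scene3 0.05 0.1 minx 0.655
scene3 0.05 0.2 minx 0.6
scene3 0.05 0.3 minx 0.591
scene3 0.05 0.4 minx 0.617
scene3 0.09 -0.3 minx 0.704
scene3 0.09 -0.2 minx 0.659
scene3 0.09 0.0 minx 0.656
scene3 0.09 0.1 minx 0.693
scene3 0.09 0.2 minx 0.596
scene3 0.09 0.3 minx 0.589
scene3 0.09 0.4 minx 0.618
scene3 0.15 -0.3 minx 0.71
scene3 0.15 -0.2 minx 0.658
scene3 0.15 -0.1 minx 0.716
scene3 0.15 0.0 minx 0.717
scene3 0.15 0.1 minx 0.748
scene3 0.15 0.2 minx 0.613
scene3 0.15 0.3 minx 0.592
scene3 0.15 0.4 minx 0.636
```

Call:
{"fn": "move_arm", "kwargs": {"series": [[0,0,-0.05,0],[0,0,-0.1,0],[0,0,-0.15,0],[0,0,-0.2,0],[0.04,-0.023,-0.2,-0.07],[0.08,-0.046,-0.2,-0.14],[0.12,-0.07,-0.2,-0.21],[0.16,-0.093,-0.2,-0.28],[0.2,-0.117,-0.2,-0.35],[0.24,-0.14,-0.2,-0.42],[0.28,-0.163,-0.2,-0.49],[0.32,-0.187,-0.2,-0.56],[0.36,-0.21,-0.2,-0.653],[0.397,-0.232,-0.2,-0.653],[0.397,-0.232,-0.2,-0.653],[0.397,-0.232,-0.2,-0.653]]}}

```text
time: 11.0
ee_pos: [0.5334, 0.1466, 0.2221]
eef_rot: [0.679, 0.734, -0.0, 0.0]
ft_force: [0.1, -0.4, 0.1]
width: 0.0216
```

```bash
python3 -c "
from h import *
go((.534,.1464,.022,4.4))
shot('side','side5');shot('scene','scene5')
"
```

```text
t 11.0 tcp [0.5334 0.1466 0.2221] yaw(y) deg 4.5 z [-0.001 -0.001 -1.   ] F [ 0.1 -0.4  0.1] w 0.0216 j [-0.81  0.18  0.52  1.68 -0.09  1.31 -0.19]
(0.534, 0.1464, 0.022, 4.4) -> [-0.0001, 0.0007, 0.2001] roll 0.002
```

View pics/side5.png

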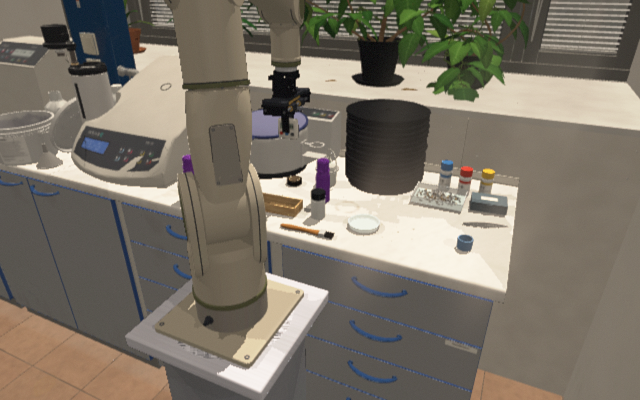

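View pics/scene5.png

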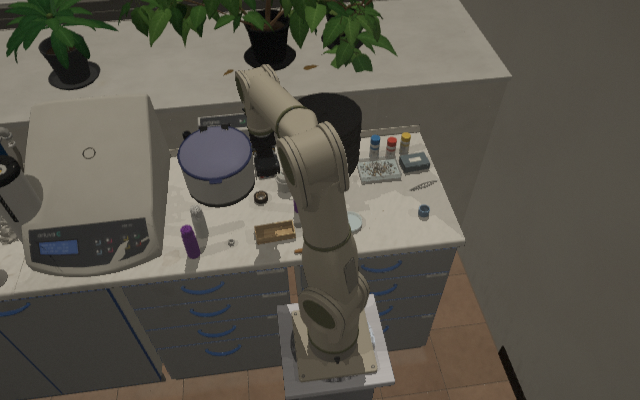

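Call:
{"fn": "move_arm", "kwargs": {"series": [[0,0,0.05,0],[0,0,0.1,0],[0,0,0.14,0],[0,0,0.17,0],[0,0,0.19,0],[0,0,0.197,0],[0,0,0.2,0],[0,0,0.2,0],[0,0,0.2,0]]}}

```text
time: 12.0
ee_pos: [0.5346, 0.146, 0.0238]
eef_rot: [0.68, 0.734, 0.001, 0.0]
ft_force: [0.7, 0.0, -0.4]
width: 0.022
```

```bash
python3 -c "
from h import *
go((.534,.1464,.022,4.4))
shot('side','side6');shot('scene','scene6')
p=cv2.imread('pics/scene6.png'); cv2.imwrite('pics/f.png',cv2.resize(p[150:260,200:340],(764,600)))
"
```

```text
t 12.0 tcp [0.5346 0.146  0.0238] yaw(y) deg 4.4 z [ 0.002  0.001 -1.   ] F [ 0.7  0.  -0.4] w 0.022 j [-0.75  0.4   0.47  1.88 -0.23  0.91 -0.09]
(0.534, 0.1464, 0.022, 4.4) -> [0.0004, -0.0006, 0.0018] roll -0.0
```

View pics/f.png

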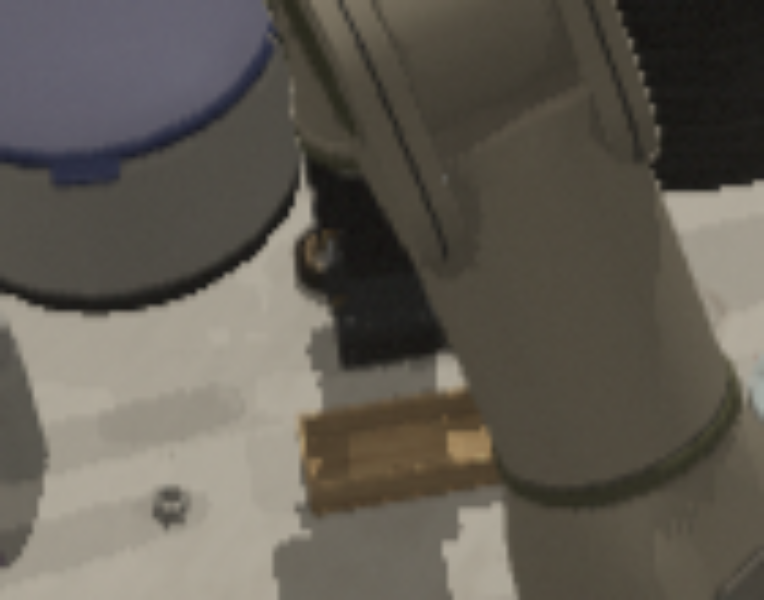

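Call:
{"fn": "move_arm", "kwargs": {"series": [[0,0,0.001,0],[0,0,0.001,0],[0,0,0.001,0],[0,0,0.001,0],[0,0,0.001,0],[0,0,-0.04,0],[0,0,-0.09,0],[0,0,-0.14,0],[0,0,-0.19,0],[0,0,-0.22,0]], "claw": 0.2}}

```text
time: 13.1
ee_pos: [0.5347, 0.146, 0.2468]
eef_rot: [0.68, 0.734, 0.002, 0.001]
ft_force: [0.4, 0.7, -0.6]
width: 0.0524
```

```bash
python3 -c "
from h import *
go((.5,-.1,.24,-50),(.46,-.4135,.15,-90),(.46,-.4135,.01,-90))
shot('wrist','wrist7')
"
```

```text
t 13.1 tcp [0.5347 0.146  0.2468] yaw(y) deg 4.4 z [ 0.004  0.002 -1.   ] F [ 0.4  0.7 -0.6] w 0.0524 j [-0.82  0.16  0.53  1.65 -0.09  1.35 -0.2 ]
(0.5, -0.1, 0.24, -50) -> [-0.2426, -0.0534, 0.0061] roll 0.949
(0.46, -0.4135, 0.15, -90) -> [-0.5523, -0.1176, 0.0952] roll 1.647
(0.46, -0.4135, 0.01, -90) -> [-0.5526, -0.1182, 0.2352] roll 1.647
```

View pics/wrist7.png

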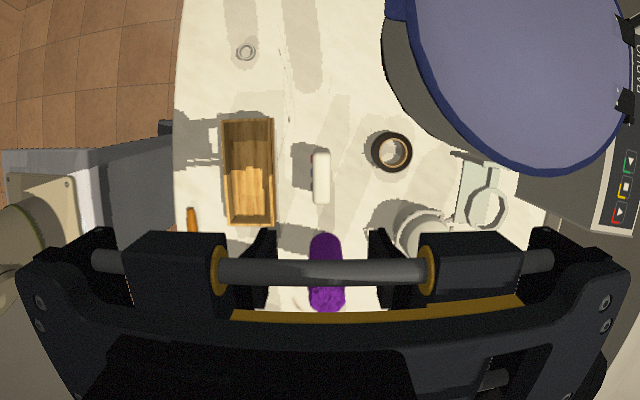

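Call:
{"fn": "move_arm", "kwargs": {"series": [[-0.04,-0.01,0,0.14],[-0.085,-0.02,0,0.28],[-0.13,-0.03,0,0.42],[-0.175,-0.04,0,0.56],[-0.22,-0.05,0,0.7],[-0.265,-0.06,0,0.84],[-0.31,-0.07,0,0.98],[-0.355,-0.08,0,1.12],[-0.4,-0.09,0,1.26],[-0.445,-0.1,0.02,1.4],[-0.49,-0.11,0.05,1.54],[-0.53,-0.117,0.07,1.647],[-0.5525,-0.118,0.095,1.647],[-0.5525,-0.118,0.095,1.647],[-0.5525,-0.118,0.14,1.647],[-0.5525,-0.118,0.18,1.647],[-0.5525,-0.118,0.21,1.647],[-0.5525,-0.118,0.23,1.647],[-0.5525,-0.118,0.235,1.647],[-0.5525,-0.118,0.235,1.647]], "claw": 0.6}}

```text
time: 15.15
ee_pos: [0.459, -0.4133, 0.0078]
eef_rot: [1.0, 0.001, -0.0, -0.0]
ft_force: [0.2, -0.0, -0.2]
width: 0.0697
```

```bash
python3 -c "
from h import *
st()
shot('side','side8');shot('scene','scene8')
for f in ['side8','scene8']:
  P,c,px=near(f,.534,.146,.06,.045,.07)
  if len(P)>5: print(f,'timer',len(P),cv2.minAreaRect(P[:,:2].astype(np.float32)*1000),P[:,2].max())
p=cv2.imread('pics/scene8.png'); cv2.imwrite('pics/g.png',cv2.resize(p[150:260,180:340],(800,550)))
p=cv2.imread('pics/side8.png'); cv2.imwrite('pics/i.png',cv2.resize(p[150:260,360:520],(800,550)))
"
```

```text
t 15.15 tcp [ 0.459  -0.4133  0.0078] yaw(y) deg -89.9 z [-0.  0. -1.] F [ 0.2 -0.  -0.2] w 0.0697 j [ 0.04  0.67  0.83  1.72 -0.57  1.01 -0.49]
side8 timer 132 ((531.0393676757812, 144.12234497070312), (24.8083438873291, 61.71324157714844), 2.548943519592285) 0.06423174817353737
scene8 timer 118 ((530.8303833007812, 146.19659423828125), (59.2391471862793, 27.838998794555664), 88.1699447631836) 0.0658691432955125
```

View pics/g.png

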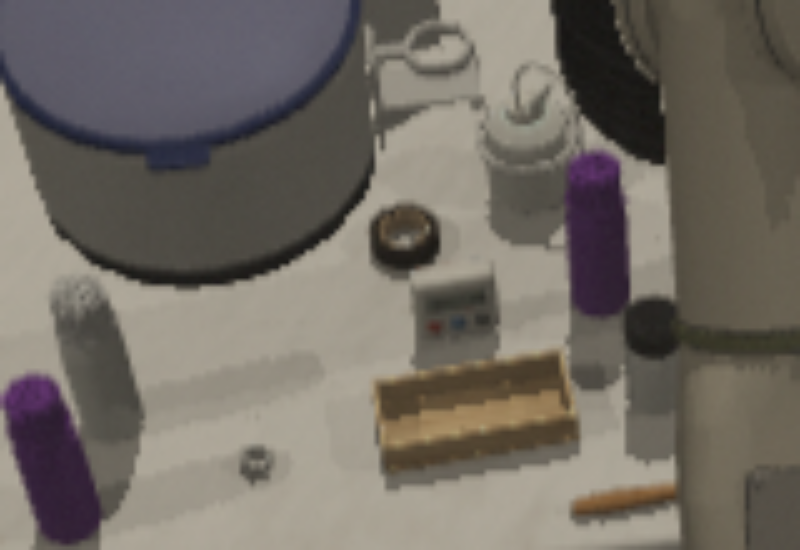

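View pics/i.png

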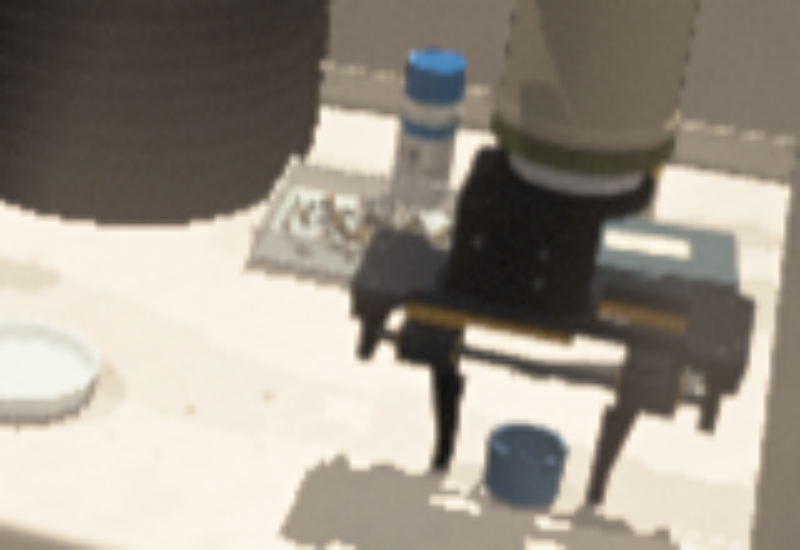

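Call:
{"fn": "move_arm", "kwargs": {"series": [[0,0,0.003,0],[0,0,0.003,0],[0,0,0.003,0],[0,0,0.003,0],[0,0,0.003,0],[0,0,0.003,0],[0,0,0.003,0],[0,0,0.003,0]], "claw": -1, "newtons": 10}}

```text
time: 16.05
ee_pos: [0.4586, -0.414, 0.0046]
eef_rot: [1.0, 0.0, 0.0, 0.0]
ft_force: [-1.2, -0.5, 2.6]
width: 0.0393
```

```bash
python3 -c "
from h import *
go((.4396,.1394,.2,-85.6),(.4396,.1394,.01,-85.6))
"
```

```text
t 16.05 tcp [ 0.4586 -0.414   0.0046] yaw(y) deg -90.0 z [ 0. -0. -1.] F [-1.2 -0.5  2.6] w 0.0393 j [ 0.04  0.67  0.83  1.72 -0.58  1.   -0.49]
(0.4396, 0.1394, 0.2, -85.6) -> [-0.0186, -0.5534, -0.1954] roll -0.076
(0.4396, 0.1394, 0.01, -85.6) -> [-0.0186, -0.5534, -0.0054] roll -0.076
```

Call:
{"fn": "move_arm", "kwargs": {"series": [[0,0,-0.05,0],[0,0,-0.1,0],[0,0,-0.15,0],[0,0,-0.19,0],[0,-0.05,-0.19,-0.02],[0,-0.1,-0.19,-0.04],[0,-0.15,-0.19,-0.06],[0,-0.2,-0.19,-0.076],[0,-0.25,-0.19,-0.076],[0,-0.3,-0.19,-0.076],[-0.005,-0.35,-0.19,-0.076],[-0.01,-0.4,-0.19,-0.076],[-0.015,-0.45,-0.19,-0.076],[-0.0195,-0.5,-0.19,-0.076],[-0.0195,-0.54,-0.19,-0.076],[-0.0195,-0.553,-0.19,-0.076],[-0.0195,-0.553,-0.19,-0.076],[-0.0195,-0.553,-0.15,-0.076],[-0.0195,-0.553,-0.1,-0.076],[-0.0195,-0.553,-0.06,-0.076]]}}

```text
time: 18.05
ee_pos: [0.4385, 0.1369, 0.0629]
eef_rot: [0.999, 0.037, 0.0, 0.0]
ft_force: [-0.8, 0.9, -1.2]
width: 0.0395
```

```bash
python3 -c "
from h import *
go((.4396,.1394,.008,-85.6))
shot('side','side9');shot('wrist','wrist9')
go((.4396,.1394,.008,-85.6))
"
```

```text
t 18.05 tcp [0.4385 0.1369 0.0629] yaw(y) deg -85.7 z [ 0. -0. -1.] F [-0.8  0.9 -1.2] w 0.0395 j [-1.03  0.14  0.67  2.09 -0.11  0.94 -1.79]
(0.4396, 0.1394, 0.008, -85.6) -> [0.0012, -0.0024, 0.0549] roll -0.002
t 18.15 tcp [0.4357 0.1355 0.0607] yaw(y) deg -85.7 z [-0.007 -0.005 -1.   ] F [-0.8 -0.4 -0.2] w 0.0394 j [-1.03  0.15  0.67  2.1  -0.11  0.94 -1.79]
(0.4396, 0.1394, 0.008, -85.6) -> [0.0045, -0.0038, 0.0527] roll -0.003
```

View pics/wrist9.png

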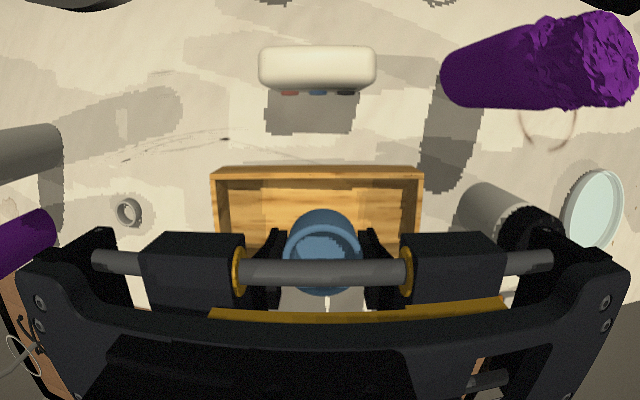

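View pics/side9.png

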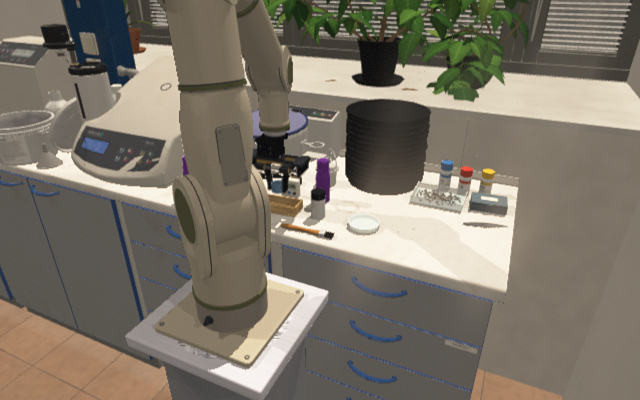

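Call:
{"fn": "move_arm", "kwargs": {"series": [[0,0,0,0],[0,0,0,0],[0,0,0,0]]}}

```text
time: 18.45
ee_pos: [0.44, 0.1396, 0.0666]
eef_rot: [0.999, 0.038, 0.001, -0.001]
ft_force: [0.5, -0.3, 0.1]
width: 0.0396
```

```bash
python3 -c "
from h import *
go((.4396,.1394,.008,-85.6))
"
```

```text
t 18.45 tcp [0.44   0.1396 0.0666] yaw(y) deg -85.6 z [ 0.003  0.002 -1.   ] F [ 0.5 -0.3  0.1] w 0.0396 j [-1.03  0.14  0.67  2.09 -0.11  0.94 -1.8 ]
(0.4396, 0.1394, 0.008, -85.6) -> [-0.0006, 0.0003, 0.0586] roll -0.0
```

Call:
{"fn": "move_arm", "kwargs": {"series": [[-0.001,0,0.02,0],[-0.001,0,0.04,0],[-0.001,0,0.052,0],[-0.001,0,0.058,0],[-0.001,0,0.058,0],[-0.001,0,0.058,0],[-0.001,0,0.058,0]]}}

```text
time: 19.15
ee_pos: [0.438, 0.1392, 0.0071]
eef_rot: [0.999, 0.038, 0.0, -0.0]
ft_force: [0.1, -0.6, -0.5]
width: 0.0397
```

```bash
python3 -c "
from h import *
go((.4396,.1394,.0076,-85.6))
"
```

```text
t 19.15 tcp [0.438  0.1392 0.0071] yaw(y) deg -85.6 z [ 0.001  0.001 -1.   ] F [ 0.1 -0.6 -0.5] w 0.0397 j [-0.99  0.26  0.64  2.13 -0.21  0.81 -1.71]
(0.4396, 0.1394, 0.0076, -85.6) -> [0.0016, -0.0, -0.0005] roll -0.0
```

Call:
{"fn": "move_arm", "kwargs": {"series": [[0,0,0,0],[0,0,0,0],[0,0,0,0],[0,0,-0.04,0],[0,0,-0.09,0],[0,0,-0.14,0],[0,0,-0.19,0],[0,-0.03,-0.2,-0.14],[0,-0.06,-0.2,-0.28],[0,-0.09,-0.2,-0.42],[0,-0.12,-0.2,-0.56],[0,-0.15,-0.2,-0.7],[0,-0.15,-0.2,-0.84],[0,-0.15,-0.2,-0.98],[0,-0.15,-0.2,-1.12],[0,-0.15,-0.2,-1.12],[0,-0.15,-0.2,-1.12]], "claw": 0.2}}

```text
time: 20.85
ee_pos: [0.4261, 0.2884, 0.2065]
eef_rot: [0.827, 0.562, 0.0, -0.0]
ft_force: [-0.1, 1.5, -0.2]
width: 0.0521
```

```bash
python3 -c "
from h import *
st()
shot('wrist','wrist10');st();shot('side','side10')
"
```

```text
t 20.85 tcp [0.4261 0.2884 0.2065] yaw(y) deg -21.7 z [-0.  0. -1.] F [-0.1  1.5 -0.2] w 0.0521 j [-1.2   0.09  0.55  1.8  -0.05  1.26 -1.01]
t 20.9 tcp [0.4261 0.2885 0.2066] yaw(y) deg -21.7 z [ 0.  0. -1.] F [-0.   0.5 -0. ] w 0.0521 j [-1.2   0.09  0.55  1.8  -0.05  1.26 -1.01]
```

View pics/wrist10.png

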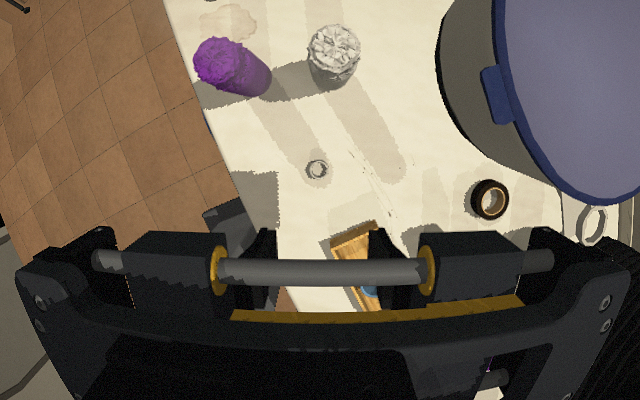

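```bash
python3 -c "
from h import *
print('ring',wplane('wrist10',317,168,.011),'foiltop',wplane('wrist10',334,50,.144),'purple',wplane('wrist10',221,60,.144),'tape',wplane('wrist10',489,200,.019))
p=cv2.imread('pics/wrist10.png'); cv2.imwrite('pics/j.png',cv2.resize(p[10:190,180:380],(660,594),interpolation=cv2.INTER_CUBIC))
go((.43,.3,.06,-21.7))
"
```

```text
ring [0.42425511 0.30156835 0.011     ] foiltop [0.47821095 0.39830591 0.144     ] purple [0.39952784 0.42534598 0.144     ] tape [0.61810955 0.18492079 0.019     ]
t 20.95 tcp [0.4261 0.2885 0.2066] yaw(y) deg -21.6 z [ 0.  0. -1.] F [-0.3 -0.5  0.1] w 0.0523 j [-1.2   0.09  0.55  1.8  -0.05  1.26 -1.01]
(0.43, 0.3, 0.06, -21.7) -> [0.0121, -0.0007, 0.1466] roll 0.001
```

View pics/j.png

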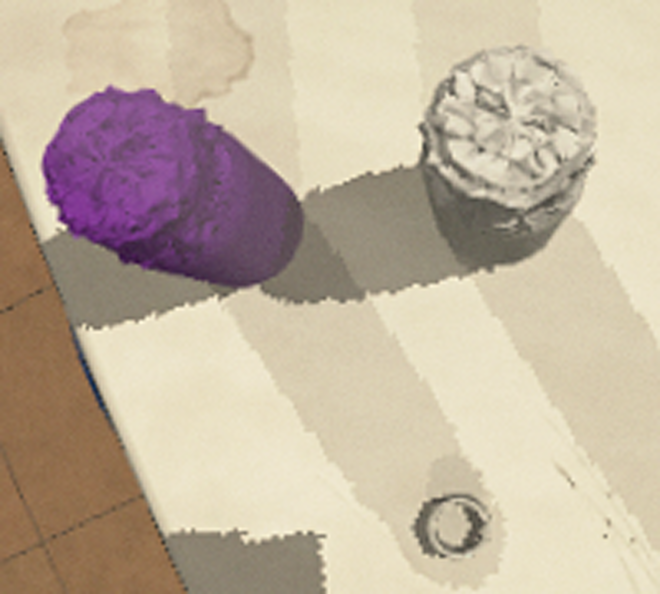

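```bash
python3 -c "
from h import *
_,_,K,R,t=load('scene8')
p=cv2.imread('pics/scene8.png')
print('ring',plane(K,R,t,180+257/5,150+463/5,.006),'tape',plane(K,R,t,180+405/5,150+228/5,.019))
go((.426,.3015,.05,-21.7),(.426,.3015,.003,-21.7))
"
```

```text
ring [0.41919001 0.29612275 0.006     ] tape [0.6202914  0.17707772 0.019     ]
t 20.95 tcp [0.4261 0.2885 0.2066] yaw(y) deg -21.6 z [ 0.  0. -1.] F [-0.3 -0.5  0.1] w 0.0523 j [-1.2   0.09  0.55  1.8  -0.05  1.26 -1.01]
(0.426, 0.3015, 0.05, -21.7) -> [0.012, -0.0049, 0.1566] roll 0.001
(0.426, 0.3015, 0.003, -21.7) -> [0.012, -0.0049, 0.2036] roll 0.001
```

Call:
{"fn": "move_arm", "kwargs": {"series": [[0.011,-0.004,0.04,0],[0.011,-0.004,0.09,0],[0.011,-0.004,0.13,0],[0.011,-0.004,0.14,0],[0.011,-0.004,0.14,0],[0.011,-0.004,0.14,0]]}}

```text
time: 21.55
ee_pos: [0.4275, 0.301, 0.0684]
eef_rot: [0.826, 0.563, 0.001, -0.0]
ft_force: [0.5, 0.2, 0.2]
width: 0.0525
```

```bash
python3 -c "
from h import *
shot('wrist','wrist11')
go((.424,.3,.05,-21.7))
p=cv2.imread('pics/wrist11.png'); cv2.imwrite('pics/k.png',cv2.resize(p[130:300,220:440],(770,595),interpolation=cv2.INTER_CUBIC))
"
```

```text
t 21.6 tcp [0.4277 0.3012 0.0688] yaw(y) deg -21.5 z [ 0.002  0.003 -1.   ] F [0.4 0.6 0.3] w 0.0524 j [-1.17  0.27  0.53  1.93 -0.17  0.98 -0.93]
(0.424, 0.3, 0.05, -21.7) -> [-0.0025, -0.003, 0.0187] roll 0.004
```

View pics/k.png

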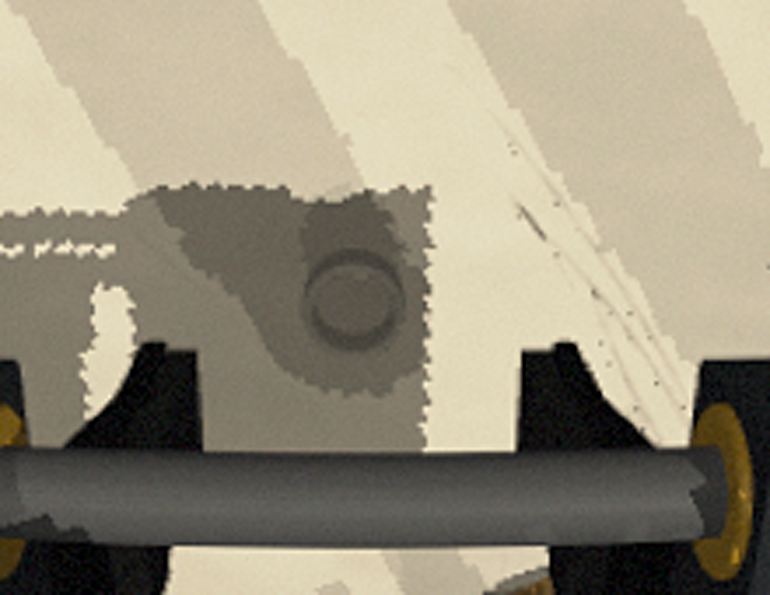

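```bash
python3 -c "
from h import *
w=wplane('wrist11',220+353/3.5,130+300/3.5,.008); print(w)
go((w[0],w[1],.003,-21.7))
"
```

```text
[0.42559544 0.30017597 0.008     ]
t 21.6 tcp [0.4277 0.3012 0.0688] yaw(y) deg -21.5 z [ 0.002  0.003 -1.   ] F [0.4 0.6 0.3] w 0.0524 j [-1.17  0.27  0.53  1.93 -0.17  0.98 -0.93]
(np.float64(0.4255954396660344), np.float64(0.3001759715523921), 0.003, -21.7) -> [-0.0019, -0.0016, 0.0657] roll 0.004
```

Call:
{"fn": "move_arm", "kwargs": {"series": [[-0.001,-0.001,0.03,0],[-0.001,-0.001,0.05,0],[-0.001,-0.001,0.061,0],[-0.001,-0.001,0.064,0],[-0.001,-0.001,0.064,0],[-0.001,-0.001,0.064,0]]}}

```text
time: 22.2
ee_pos: [0.4258, 0.3003, 0.0037]
eef_rot: [0.826, 0.563, 0.001, -0.0]
ft_force: [-0.9, 0.3, -0.0]
width: 0.0522
```

Call:
{"fn": "move_arm", "kwargs": {"series": [[0,0,0,0],[0,0,0,0],[0,0,0,0],[0,0,0,0],[0,0,0,0],[0,0,0,0],[0,0,0,0],[0,0,0,0]], "claw": -1, "newtons": 15}}

```text
time: 23.0
ee_pos: [0.4252, 0.2997, 0.0026]
eef_rot: [0.826, 0.563, 0.0, -0.0]
ft_force: [-0.2, 0.2, 1.6]
width: 0.0211
```

```bash
python3 -c "
from h import *
go((.45,-.135,.2,-40),(.45,-.135,.03,-40))
for f in ['side0','side4','scene4','scene0','side8','side10']:
  for z0,z1 in [(.0145,.02),(.004,.02)]:
    P,c,px=near(f,.45,-.135,.06,z0,z1)
    if len(P)>60: print(f,z0,len(P),'mid',((np.percentile(P[:,:2],1,axis=0)+np.percentile(P[:,:2],99,axis=0))/2).round(4),np.ptp(P,axis=0).round(3))
p=load('wrist4')[0]; cv2.imwrite('pics/l.png',cv2.resize(p[120:220,260:365,::-1],(630,600),interpolation=cv2.INTER_CUBIC))
"
```

```text
t 23.0 tcp [0.4252 0.2997 0.0026] yaw(y) deg -21.4 z [ 0.  0. -1.] F [-0.2  0.2  1.6] w 0.0211 j [-1.13  0.38  0.5   1.97 -0.24  0.85 -0.88]
(0.45, -0.135, 0.2, -40) -> [-0.3956, 0.1819, -0.1975] roll 0.324
(0.45, -0.135, 0.03, -40) -> [-0.3956, 0.1819, -0.0275] roll 0.324
side0 0.0145 375 mid [ 0.4524 -0.1352] [0.096 0.091 0.005]
side0 0.004 509 mid [ 0.4509 -0.1361] [0.096 0.091 0.015]
side4 0.0145 377 mid [ 0.4516 -0.1347] [0.092 0.09  0.005]
side4 0.004 507 mid [ 0.4512 -0.136 ] [0.094 0.092 0.015]
scene0 0.0145 191 mid [ 0.4516 -0.1328] [0.089 0.088 0.005]
scene0 0.004 373 mid [ 0.4505 -0.1306] [0.112 0.102 0.016]
side8 0.0145 371 mid [ 0.4507 -0.1347] [0.095 0.09  0.005]
side8 0.004 511 mid [ 0.4503 -0.1362] [0.095 0.09  0.016]
side10 0.0145 377 mid [ 0.4515 -0.1346] [0.095 0.092 0.005]
side10 0.004 508 mid [ 0.4511 -0.1361] [0.097 0.092 0.015]
```

View pics/l.png

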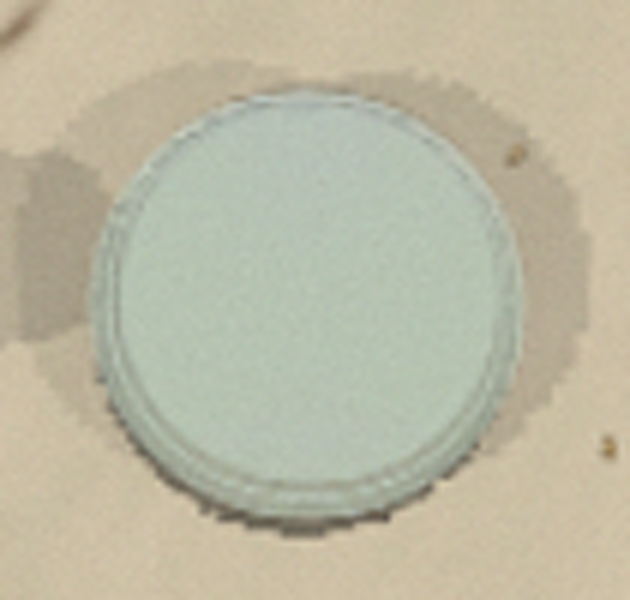

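Call:
{"fn": "move_arm", "kwargs": {"series": [[0,0,-0.05,0],[0,0,-0.1,0],[0,0,-0.15,0],[0,0,-0.19,0],[-0.04,0.018,-0.19,0.03],[-0.08,0.036,-0.19,0.06],[-0.12,0.055,-0.19,0.09],[-0.16,0.073,-0.19,0.12],[-0.2,0.092,-0.19,0.15],[-0.24,0.11,-0.19,0.18],[-0.28,0.13,-0.19,0.21],[-0.32,0.148,-0.19,0.24],[-0.36,0.166,-0.19,0.28],[-0.396,0.183,-0.19,0.324],[-0.396,0.183,-0.17,0.324],[-0.396,0.183,-0.13,0.324],[-0.396,0.183,-0.09,0.324],[-0.396,0.183,-0.06,0.324],[-0.396,0.183,-0.06,0.324],[-0.396,0.183,-0.06,0.324]]}}

```text
time: 25.0
ee_pos: [0.4507, -0.1364, 0.0632]
eef_rot: [0.906, 0.422, -0.001, 0.0]
ft_force: [-0.6, 0.6, 0.5]
width: 0.0213
```

```bash
python3 -c "
from h import *
go((.451,-.135,.0165,-40))
"
```

```text
t 25.0 tcp [ 0.4507 -0.1364  0.0632] yaw(y) deg -40.0 z [-0.001 -0.001 -1.   ] F [-0.6  0.6  0.5] w 0.0213 j [-0.74  0.25  1.05  2.08 -0.27  0.96 -0.25]
(0.451, -0.135, 0.0165, -40) -> [0.0013, -0.0006, 0.0467] roll -0.001
```

Call:
{"fn": "move_arm", "kwargs": {"series": [[0.001,0,0.02,0],[0.001,0,0.035,0],[0.001,0,0.043,0],[0.001,0,0.0465,0],[0.001,0,0.0465,0],[0.001,0,0.0465,0],[0.001,0,0.0465,0]]}}

```text
time: 25.7
ee_pos: [0.4519, -0.135, 0.0167]
eef_rot: [0.906, 0.423, 0.001, 0.0]
ft_force: [1.0, 0.8, -0.4]
width: 0.0215
```

Call:
{"fn": "move_arm", "kwargs": {"series": [[0,0,0,0],[0,0,0,0],[0,0,0,0],[0,0,0,0],[0,0,-0.03,0],[0,0,-0.08,0],[0,0,-0.13,0],[0,0,-0.18,0],[0,0,-0.23,0],[0,0,-0.23,0],[0,0,-0.23,0]], "claw": -0.2}}

```text
time: 26.8
ee_pos: [0.4519, -0.1348, 0.2467]
eef_rot: [0.906, 0.423, 0.001, -0.0]
ft_force: [0.2, -1.4, 0.2]
width: 0.0348
```

```bash
python3 -c "
from h import *
shot('wrist','wrist12')
go((.481,.4,.26,72),(.481,.4,.076,72))
shot('side','side12')
"
```

```text
t 26.85 tcp [ 0.4512 -0.1349  0.2456] yaw(y) deg -40.0 z [-0.     0.001 -1.   ] F [-0.5 -0.3 -1.1] w 0.0346 j [-0.98 -0.17  1.09  1.86  0.16  1.37 -0.62]
(0.481, 0.4, 0.26, 72) -> [0.429, -0.3209, -0.0139] roll -1.954
(0.481, 0.4, 0.076, 72) -> [0.4289, -0.3207, 0.1701] roll -1.954
```

View pics/wrist12.png

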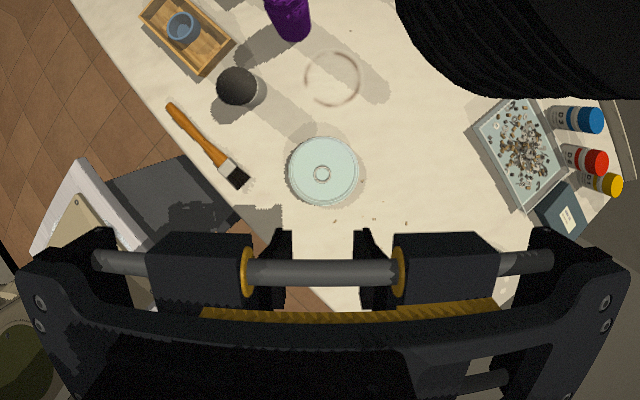

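Call:
{"fn": "move_arm", "kwargs": {"series": [[0.03,-0.022,-0.01,-0.13],[0.06,-0.045,-0.014,-0.26],[0.09,-0.067,-0.014,-0.39],[0.12,-0.09,-0.014,-0.52],[0.155,-0.116,-0.014,-0.65],[0.19,-0.142,-0.014,-0.78],[0.225,-0.168,-0.014,-0.91],[0.26,-0.194,-0.014,-1.04],[0.295,-0.22,-0.014,-1.17],[0.33,-0.247,-0.014,-1.31],[0.365,-0.273,-0.014,-1.45],[0.4,-0.3,-0.014,-1.59],[0.428,-0.32,-0.014,-1.73],[0.428,-0.32,-0.014,-1.87],[0.428,-0.32,-0.014,-1.954],[0.428,-0.32,-0.014,-1.954],[0.428,-0.32,-0.014,-1.954],[0.428,-0.32,-0.014,-1.954]], "claw": 1}}

```text
time: 28.7
ee_pos: [0.4813, 0.3981, 0.2593]
eef_rot: [0.158, 0.987, -0.0, -0.0]
ft_force: [0.2, 0.2, 0.9]
width: 0.087
```

```bash
python3 -c "
from h import *
shot('wrist','wrist13');shot('side','side13')
go((.4805,.4,.09,72),(.4805,.4,.076,72))
"
```

```text
t 28.8 tcp [0.4813 0.3983 0.2598] yaw(y) deg 71.9 z [-0. -0. -1.] F [ 0.4 -0.2 -0.2] w 0.0868 j [-1.29  0.36  0.69  1.44 -0.23  1.43  0.66]
(0.4805, 0.4, 0.09, 72) -> [0.0012, 0.0014, 0.1698] roll -0.002
(0.4805, 0.4, 0.076, 72) -> [0.0012, 0.0014, 0.1838] roll -0.002
```

View pics/wrist13.png

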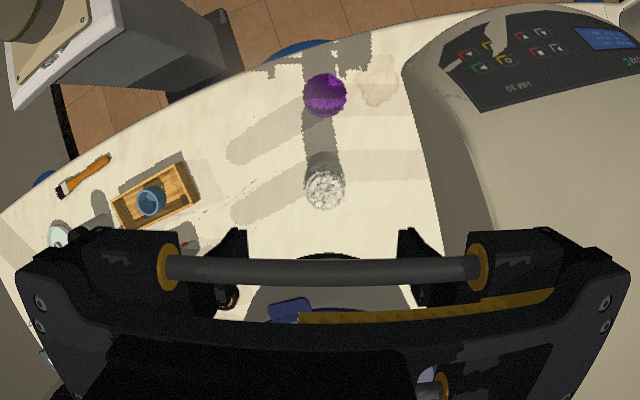

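View pics/side13.png

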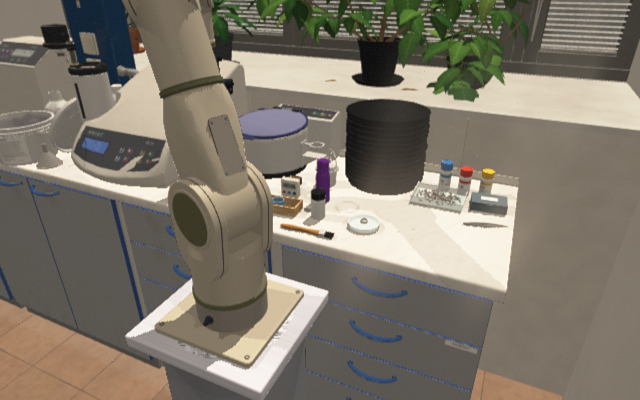

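```bash
python3 -c "
from h import *
print(wplane('wrist13',325,187,.144),wplane('wrist13',325,97,.144))
X,m,p=cloud('scene8'); k=m&(X[...,0]>.5)&(X[...,0]<.65)&(X[...,1]>.28)&(X[...,1]<.5)&(X[...,2]>.05)&(X[...,2]<.4); P=X[k]
print(P[:,0].min(),P[P[:,0].argmin()],P[:,2].max())
"
```

```text
[0.4753937  0.40367696 0.144     ] [0.39759523 0.42907848 0.144     ]
0.570252304268252 [0.5702523  0.3109874  0.16271033] 0.1838519883097873
```

Call:
{"fn": "move_arm", "kwargs": {"series": [[0.002,0.001,0.05,0],[0.002,0.001,0.1,0],[0.002,0.001,0.14,0],[0.002,0.001,0.17,0],[0.002,0.001,0.182,0],[0.002,0.001,0.182,0],[0.002,0.001,0.182,0]]}}

```text
time: 29.5
ee_pos: [0.4806, 0.4006, 0.0797]
eef_rot: [0.157, 0.988, 0.001, 0.001]
ft_force: [-0.2, -1.1, -0.6]
width: 0.0867
```

```bash
python3 -c "
from h import *
st();shot('scene','scene14')
p=cv2.imread('pics/scene14.png'); cv2.imwrite('pics/m.png',cv2.resize(p[150:290,130:310],(771,600)))
"
```

```text
t 29.5 tcp [0.4806 0.4006 0.0797] yaw(y) deg 71.9 z [ 0.001  0.001 -1.   ] F [-0.2 -1.1 -0.6] w 0.0867 j [-1.25  0.51  0.63  1.65 -0.33  1.09  0.73]
```

View pics/m.png

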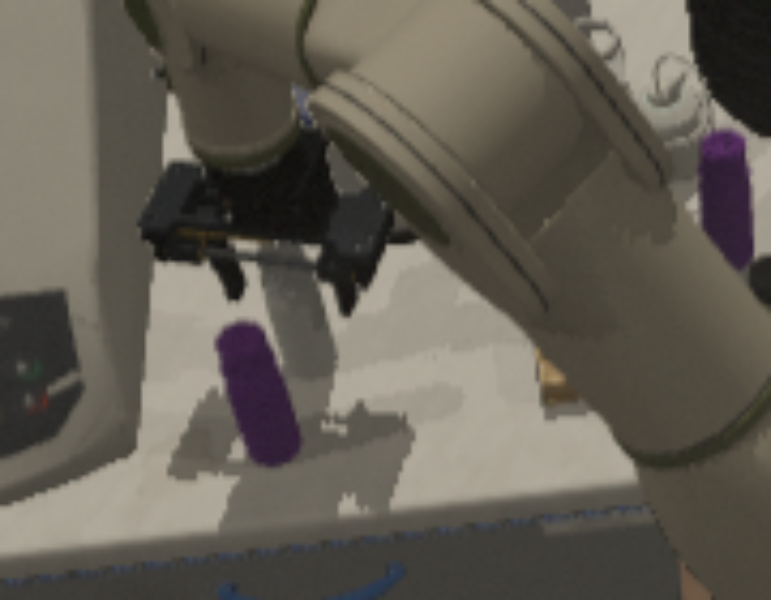

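Call:
{"fn": "move_arm", "kwargs": {"series": [[0,0,0,0],[0,0,0,0],[0,0,0,0],[0,0,0,0],[0,0,0,0],[0,0,0,0],[0,0,0,0],[0,0,0,0]], "claw": -1, "newtons": 30}}

```text
time: 30.35
ee_pos: [0.4798, 0.4001, 0.078]
eef_rot: [0.157, 0.988, 0.0, -0.0]
ft_force: [-0.3, 0.0, 0.5]
width: 0.0424
```

```bash
python3 -c "
from h import *
go((.559,-.135,.26,80),(.56,-.135,.078,80))
"
```

```text
t 30.35 tcp [0.4798 0.4001 0.078 ] yaw(y) deg 72.0 z [-0.  0. -1.] F [-0.3  0.   0.5] w 0.0424 j [-1.25  0.51  0.63  1.65 -0.33  1.09  0.73]
(0.559, -0.135, 0.26, 80) -> [-0.241, -0.4843, -0.182] roll -0.14
(0.56, -0.135, 0.078, 80) -> [-0.242, -0.484, -0.0] roll -0.14
```

Call:
{"fn": "move_arm", "kwargs": {"series": [[0,0,-0.05,0],[0,0,-0.1,0],[0,0,-0.15,0],[0,0,-0.19,0],[-0.02,-0.04,-0.19,-0.01],[-0.04,-0.08,-0.19,-0.02],[-0.06,-0.12,-0.19,-0.03],[-0.08,-0.16,-0.19,-0.04],[-0.1,-0.2,-0.19,-0.05],[-0.12,-0.24,-0.19,-0.06],[-0.14,-0.28,-0.19,-0.08],[-0.16,-0.32,-0.19,-0.09],[-0.18,-0.36,-0.19,-0.1],[-0.2,-0.4,-0.19,-0.12],[-0.22,-0.44,-0.19,-0.14],[-0.242,-0.484,-0.19,-0.14],[-0.242,-0.484,-0.19,-0.14],[-0.242,-0.484,-0.19,-0.14]]}}

```text
time: 32.15
ee_pos: [0.5594, -0.1369, 0.2677]
eef_rot: [0.089, 0.996, -0.0, -0.0]
ft_force: [0.5, 1.0, -1.1]
width: 0.0426
```

```bash
python3 -c "
from h import *
go((.5595,-.135,.078,80)); shot('side','side15'); shot('scene','scene15')
"
```

```text
t 32.15 tcp [ 0.5594 -0.1369  0.2677] yaw(y) deg 79.8 z [-0.001 -0.    -1.   ] F [ 0.5  1.  -1.1] w 0.0426 j [-0.64  0.29  0.99  1.57 -0.24  1.42  1.76]
(0.5595, -0.135, 0.078, 80) -> [0.0001, 0.002, 0.1897] roll -0.004
```

View pics/side15.png

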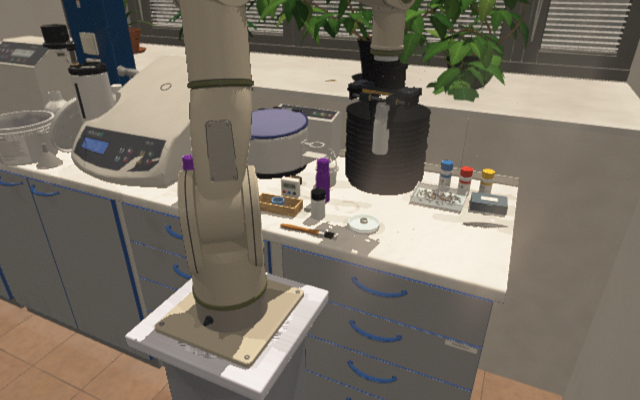

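View pics/scene15.png

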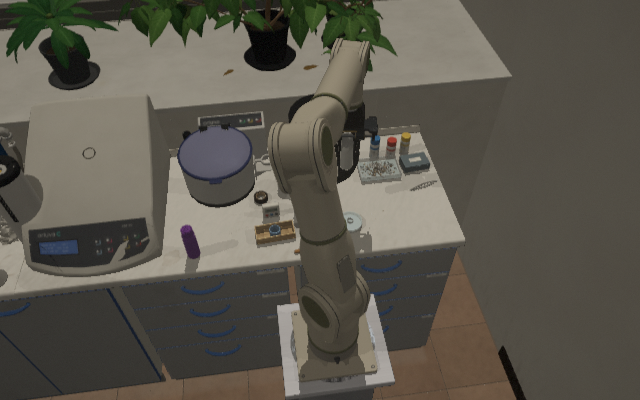

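```bash
python3 -c "
from h import *
for f in ['side15','scene15']:
  X,m,p=cloud(f)
  for z in np.arange(.2,.8,.05):
    k=m&(X[...,0]>.45)&(X[...,0]<.9)&(X[...,1]>-.3)&(X[...,1]<.05)&(X[...,2]>z)&(X[...,2]<z+.05)
    if k.sum()>5: P=X[k]; print(f,round(z,2),k.sum(),'x',np.percentile(P[:,0],[2,50,98]).round(3),'y',np.percentile(P[:,1],[2,98]).round(3))
"
```

```text
side15 0.2 1331 x [0.537 0.667 0.802] y [-0.224  0.016]
side15 0.25 1175 x [0.537 0.716 0.871] y [-0.218  0.034]
side15 0.3 574 x [0.51  0.545 0.582] y [-0.225 -0.052]
side15 0.35 1261 x [0.507 0.536 0.589] y [-0.231 -0.046]
side15 0.4 642 x [0.516 0.533 0.576] y [-0.188 -0.111]
side15 0.45 611 x [0.515 0.527 0.557] y [-0.178 -0.101]
side15 0.5 696 x [0.516 0.524 0.558] y [-0.176 -0.102]
side15 0.55 779 x [0.461 0.522 0.565] y [-0.188 -0.087]
scene15 0.2 203 x [0.535 0.548 0.878] y [-0.182  0.036]
scene15 0.25 351 x [0.536 0.558 0.895] y [-0.159  0.042]
scene15 0.3 188 x [0.509 0.547 0.57 ] y [-0.208 -0.103]
scene15 0.35 506 x [0.507 0.532 0.577] y [-0.226 -0.117]
scene15 0.4 251 x [0.515 0.531 0.573] y [-0.185 -0.126]
scene15 0.45 132 x [0.514 0.524 0.544] y [-0.173 -0.129]
scene15 0.5 101 x [0.517 0.527 0.544] y [-0.171 -0.139]
scene15 0.55 36 x [0.47  0.523 0.561] y [-0.187 -0.145]
scene15 0.6 118 x [0.455 0.505 0.568] y [-0.19  -0.142]
scene15 0.65 788 x [0.453 0.512 0.581] y [-0.177 -0.064]
```

Call:
{"fn": "move_arm", "kwargs": {"series": [[0,0.002,0.05,0],[0,0.002,0.1,0],[0,0.002,0.14,0],[0,0.002,0.17,0],[0,0.002,0.185,0],[0,0.002,0.189,0],[0,0.002,0.19,0],[0,0.002,0.19,0],[0,0.002,0.19,0]]}}

```text
time: 33.15
ee_pos: [0.5612, -0.1332, 0.0793]
eef_rot: [0.087, 0.996, 0.0, 0.001]
ft_force: [-0.3, 0.0, -3.3]
width: 0.0423
```

```bash
python3 -c "
from h import *
go((.5595,-.135,.078,80)); shot('side','side16')
P,c,px=near('side16',.5595,-.135,.035,.02,.065);print(len(P),circ(P,.0225))
p=cv2.imread('pics/side16.png'); cv2.imwrite('pics/n.png',cv2.resize(p[110:270,250:450],(750,600)))
"
```

```text
t 33.15 tcp [ 0.5612 -0.1332  0.0793] yaw(y) deg 80.0 z [ 0.002  0.    -1.   ] F [-0.3  0.  -3.3] w 0.0423 j [-0.54  0.47  0.88  1.79 -0.41  1.07  1.88]
(0.5595, -0.135, 0.078, 80) -> [0.0014, -0.0021, 0.0013] roll -0.0
194 (array([ 0.56197688, -0.13205632]), np.float64(0.0018229808784551037))
```

View pics/n.png

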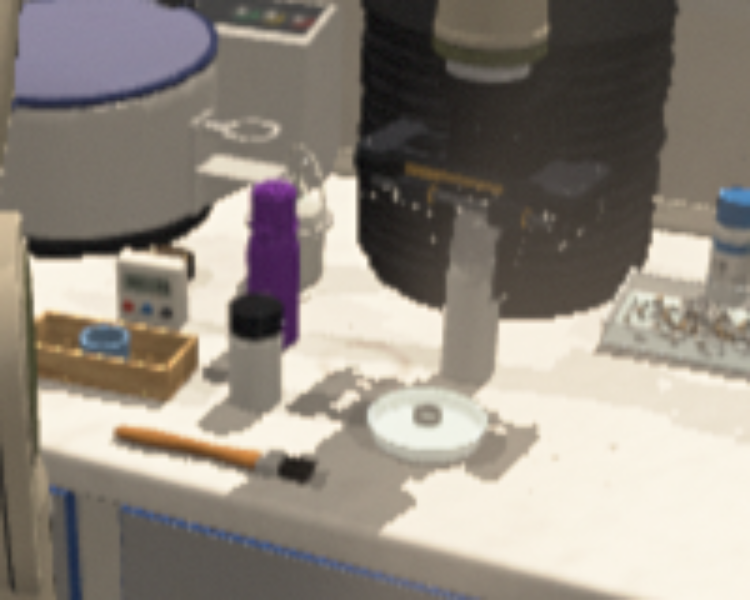

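Call:
{"fn": "move_arm", "kwargs": {"series": [[0.001,-0.002,0,0],[0.001,-0.002,0.001,0],[0.001,-0.002,0.001,0],[0.001,-0.002,0.001,0],[0.001,-0.002,0.001,0]]}}

```text
time: 33.7
ee_pos: [0.5597, -0.1353, 0.0779]
eef_rot: [0.087, 0.996, 0.0, 0.001]
ft_force: [-0.6, 0.6, 4.9]
width: 0.0421
```

Call:
{"fn": "move_arm", "kwargs": {"series": [[0,0,0,0],[0,0,0,0],[0,0,0,0],[0,0,0,0],[0,0,0,0],[0,0,-0.03,0],[0,0,-0.08,0],[0,0,-0.13,0],[0,0,-0.18,0],[0,0,-0.22,0],[0.05,0,-0.24,0],[0.05,0.05,-0.24,0],[0.05,0.05,-0.24,0],[0.05,0.05,-0.24,0]], "claw": 0.7}}

```text
time: 35.1
ee_pos: [0.5186, -0.0754, 0.3171]
eef_rot: [0.086, 0.996, 0.001, 0.0]
ft_force: [0.9, -0.9, 0.1]
width: 0.0738
```

```bash
python3 -c "
from h import *
st(); shot('side','side17'); shot('scene','scene17'); shot('wrist','wrist17')
for f in ['side17','scene17']:
  for n,x,y,z0,z1,rr in [('foil',.5595,-.135,.02,.095,.0225),('vial',.45,.008,.015,.075,.0215),('ring',.451,-.135,.0205,.03,0)]:
    P,c,px=near(f,x,y,.036,z0,z1)
    if len(P)>3: print(f,n,len(P),'mid',((P[:,:2].min(0)+P[:,:2].max(0))/2).round(4),circ(P,rr)[0].round(4) if rr else '')
  P,c,px=near(f,.533,.146,.06,.045,.07)
  if len(P)>5: print(f,'timer',len(P),cv2.minAreaRect(P[:,:2].astype(np.float32)*1000),P[:,2].max())
  P,c,px=near(f,.44,.139,.05,.02,.036); k=c[:,2]>c[:,0].astype(int)+5; P=P[k]
  if len(P)>5: print(f,'cup',len(P),((P[:,:2].min(0)+P[:,:2].max(0))/2).round(4),P[:,2].max())
"
```

```text
t 35.1 tcp [ 0.5186 -0.0754  0.3171] yaw(y) deg 80.2 z [ 0.     0.001 -1.   ] F [ 0.9 -0.9  0.1] w 0.0738 j [-0.87  0.07  0.99  1.61 -0.06  1.49  1.53]
side17 foil 334 mid [ 0.5498 -0.1345] [ 0.5603 -0.1339]
side17 vial 252 mid [0.4386 0.0047] [0.4497 0.009 ]
side17 ring 26 mid [ 0.4609 -0.1356] 
side17 timer 130 ((530.373046875, 144.30792236328125), (27.175891876220703, 61.65533447265625), 8.05937671661377) 0.06514319512185276
side17 cup 80 [0.4417 0.1443] 0.03541210955609133
scene17 vial 50 mid [0.4381 0.0224] [0.4501 0.0071]
scene17 timer 111 ((531.0535278320312, 146.11883544921875), (27.5892333984375, 61.17683792114258), 6.069482803344727) 0.06739424429755514
scene17 cup 58 [0.4383 0.1408] 0.035882386355805505
```

View pics/wrist17.png

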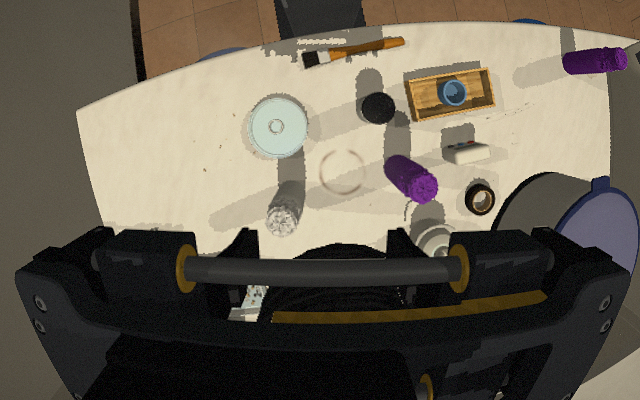

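View pics/side17.png

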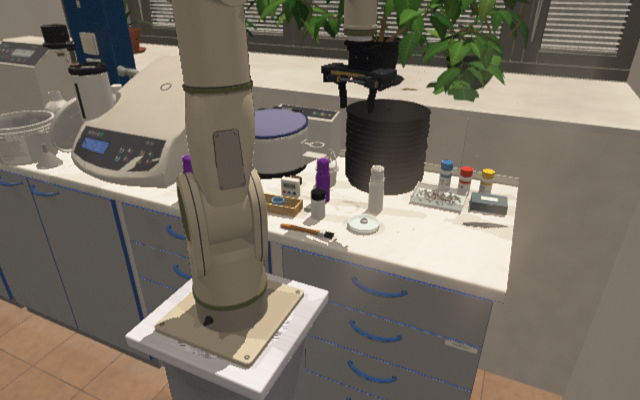

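```bash
python3 -c "
from h import *
p=cv2.imread('pics/wrist17.png'); cv2.imwrite('pics/o.png',cv2.resize(p[50:170,395:505],(550,600),interpolation=cv2.INTER_CUBIC))
print('dish',wplane('wrist17',278.5,126,.016)[:2],'ring',wplane('wrist17',276.5,127,.024)[:2],'tape',wplane('wrist17',480,198,.019)[:2])
"
```

```text
dish [ 0.45131463 -0.13096375] ring [ 0.45209604 -0.13300685] tape [0.61810212 0.1766297 ]
```

View pics/o.png

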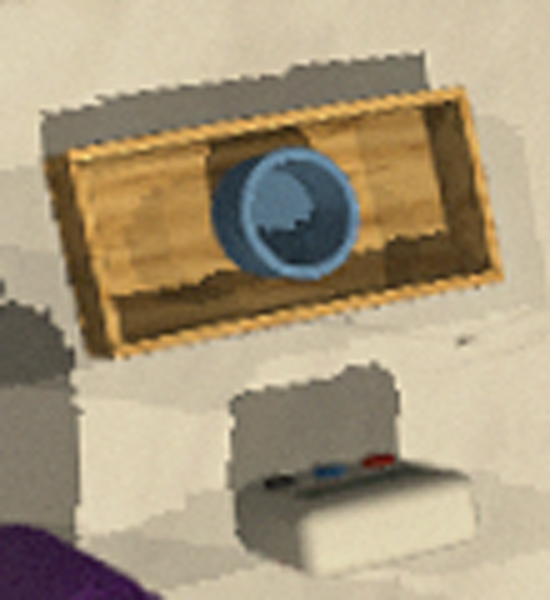

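```bash
python3 -c "
from h import *
st(); print(r.close_job())"
```

```text
t 35.25 tcp [ 0.5183 -0.0782  0.3169] yaw(y) deg 79.9 z [-0. -0. -1.] F [ 0.6 -0.2  0.3] w 0.0736 j [-0.86  0.07  0.99  1.61 -0.06  1.49  1.53]
the job is handed in; nothing more can be done
None
```

All five items are in place, upright and released, and I handed the job in at 35 s of the 144 s allowed; it reports no verdict.

My last camera measurements, against the limits:

| Item | Measured | Target | Allowed |
|---|---|---|---|
| Vial, along tray from its centre | about -131 mm | -131.5 mm | ±15 mm |
| Timer, behind tray's middle line | about 91 mm | 94.5 mm | ±12 mm |
| Timer, angle to tray | within about 4° | parallel | 0.2 rad (11°) |
| Cup, off tray centre | about 4 mm | 0 | 12 mm across, 15 mm along |
| Ring, off dish centre | about 2 mm | 0 | 15 mm |
| Bottle, behind dish centre | about 109 mm | 108.5 mm | ±15 mm |
| Bottle, sideways from dish | about 1 mm | 0 | ±15 mm |
| Tape roll | no clear movement | unmoved | under 20 mm |

- **Bottle choice:** I took the white one with bare foil on top; the two purple look-alikes were left alone.
- **Small disagreements:** before picking up the ring, the cameras differed by about 5 mm on its place. A close wrist-camera view settled that.
- **Tape roll:** its sideways position read 185 mm in one wrist view and 177 mm in another. The scene camera had also read 177 mm beforehand, so I take the 8 mm as measuring error.
- **Timer angle:** readings ranged from 2° to 8° against the tray's 4.4°, all within the limit.

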